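# Pack the carrying box: jam jars below, lemon tray on top

### The arm

A 7-joint arm with a two-finger parallel gripper is mounted at the origin on a cart in front of the work surface, level with it; the furniture and walls round the work are solid. World frame = base frame: x ahead of the robot, y to its left, z up, the work surface at z = 0. Lengths are in mm, angles in rad, forces in N, time in s.
With the tool pointing down it reaches from about 425 to 925 mm from the base axis. Payload 6.8 kg.
Tool frame: the origin (TCP) lies midway between the tips of the shut fingers; the grasp point (between the pads) lies 19 mm behind it (robot.pinch_z is the distance from the TCP to the grasp point, in mm); x points along the fingers, y is the direction in which the jaws open and shut, and the axes are right-handed (so a half turn about x gives the same grasp; the last joint's range is limited). The gripper opens to 88 mm and grips with 3 to 60 N. Pads are 20 mm wide; open, the fingers measure 115 mm over their backs; the gripper's body (75 mm by 178 mm) begins 61 mm behind the grasp point.
Start: joints at [-1.424, 0.477, 0.022, 1.555, -0.011, 1.109, -0.083], TCP at [170.13, 653.225, 222.664] pointing down, gripper open.
Joint ranges: [-2.96, 2.96], [-0.34, 2.1], [-1.41, 1.46], [0.24, 2.44], [-1.37, 4.51], [0.17, 1.92], [-2.96, 2.96]. Speed limits (rad/s): [2.39, 2.39, 3.14, 3.14, 3.14, 3.14, 3.14].

### API

Orientations are given as a unit quaternion [w, x, y, z].
In Python, from plant import status, snapshot, calibration, job_done, robot gives the robot as it stands.
- The arm moves only by the tool drive_tool, never from a script. Its argument "targets" is a list of rows, each a list of 7 numbers: the gripper's target within -1 to 1 (fully open at 1, half-way at 0, shut at -1), then the shift along the world's x, y, z as a fraction of full scale, then the turn, a rotation vector about the world's x, y, z as a fraction of full scale. In form: [[claw, x, y, z, ax, ay, az], ...]. A call has 1 to 10 rows; each row shifts and turns the pose as measured when the row begins; what a row does not reach is not made up. Full scale, the value 1, is 120 mm for a shift and 8 degrees for a turn. A row lasts 1/10 s, in which the tool goes at most 50 mm and 8.59 degrees, less where a joint would pass 70% of its speed; a pose out of reach is approached as far as the arm can. A call with a number of a shift or a turn outside -1 to 1 is refused whole. A call with a gripper value outside its range is refused whole. The fingers move at their own pace and stop on an object; the grip force is fixed at half the most. Time passes only in rows, so rows that do not move let the fingers close. It gives the time, the measured TCP pose, the force and the opening at its end, in the units of the state.
- status.read_state(): the state, without advancing time (a new reading comes with each control period).
- snapshot(name): name is "scene" or "top"; returns the picture (400x640x3 uint8, blue, green, red); there is no depth.
- calibration(name): a dict with "fx", "fy", "cx", "cy" (pixels), "view" (4x4, takes a point from world to camera coordinates). Camera axes: x right, y down, z forward; pixel columns grow to the right and rows downward; lengths in mm; the calibration is good to about 2 mm. A picture is of the moment at which its call begins. calibration takes no time and is no camera call.
- job_done(): hands the job in, once; it reports no verdict.
The state is a dict: "time_s": time; "joint_pos": joint angles; "joint_velocities": joint speeds; "effort": joint torques, N m; "tcp_pos": TCP position; "tcp_rot": TCP orientation; "contact_force": force on the tool from outside, world axes, zero at the start; "wrist_torque": the same for the moment, N m; "gripper_width": finger opening in mm.
Only numpy, scipy, OpenCV 4.12 (cv2) and the standard library are available. Lean on these libraries where they do the work, as an engineer would, in place of code of your own. Each camera call takes 0.05 s, during which the arm holds its last target.

### The job

Pack the wooden carrying box for the garden table with the heavy things lowest: take the two full jam jars out of the sloping rack and set each one gently, upright, on the floor of the box, one in each bay. Then lift the light tray with its two lemons by its handle and lower it level into the top of the box until it rests fully home on its cleats above the jars, lemons still in it. Do not drop anything, and leave the mug and the salt shaker where they stand.

Things in the scene. Friction and masses are not known exactly. Their poses are not given: they have to be found in the camera images.
- crate: Open carrying box of pale wood, 228 mm long (own x), 116 mm wide (own y), loose, 1.8 kg. Origin: centre of its underside, z up. Tall end boards (136 mm high, 12 mm thick, with a hand slot), low sides (50 mm high, inner faces at y = -49 and +49 mm), four corner posts 136 mm high (x from 88 to 102 mm either way). A divider as high as the sides at x = 0 parts it into two bays.
- bay_a (a point): Middle of the floor of one bay of the box (box frame x = -53, y = 0, 10 mm above its underside); axes as the box's. The bay is 98 by 98 mm.
- bay_b (a point): Middle of the floor of the other bay (box frame x = +53, y = 0, 10 mm above the underside); axes as the box's. The bay is 98 by 98 mm.
- tray_seat (a point): Where the middle of the tray's underside comes to rest: 116 mm above the box's underside, on its centre line, level with the tops of the cleats, a 10 mm deep ledge inside each tall end. Axes as the box's. The opening for the tray, between ends and corner posts, is 204 mm (x) by 98 mm (y) and 20 mm deep from the top of the ends to the cleats.
- jam_jar_left_center (a point): Full glass jam jar, 424 g, round, 68 mm in diameter, 99 mm tall, in the rack's left bay as the robot sees it. This point is its centre, half-way up on its axis; its z axis runs from base to lid. In the rack it leans 28 degrees from vertical, lid up and to the rack's back (away from the robot); the upper 50 mm of the jar stands clear of the rack all round.
- jam_jar_right_center (a point): The other jam jar, the same in all, in the right bay of the rack; point and axes as for the left one.
- jar_rack: Sloping wooden jar rack, fixed, 182 mm wide (own y), 130 mm deep, about 80 mm high without the jars. Origin: centre of its underside, z up; its front is its -x and faces the robot, lids point to its +x. Jars lean back on two cross slats and stand on a sloping floor, at about y = +42 and -42 mm, with a divider between them (to 42 mm up the jars) and a cheek outside each (to 46 mm). Jars come out along their own axis.
- tray_handle (a point): Lift-in tray, 196 mm long (own x), 90 mm wide (own y), walls 36 mm high, 160 g empty, loose; its base, the lowest 6 mm, is 188 by 82 mm. This point is in its handle, 85 mm above the middle of its underside; z up. The handle is a board standing across the middle: 12 mm thick along the tray's x, 46 mm wide along its y, top 105 mm above the underside. The tray may be put in either way round.
- lemon_left_center (a point): A lemon, 76 by 55 mm, 54 mm high, 105 g, loose in one half of the tray; it rides along. This point is its centre.
- lemon_right_center (a point): A lemon, 76 by 52 mm, 52 mm high, 105 g, loose in the other half of the tray. This point is its centre.
- mug: White mug with a small blue pattern and a handle, 82 by 114 mm, 91 mm tall, behind the work. Origin: centre of its underside. Not to be touched.
- salt: Salt shaker, 44 mm in diameter, 90 mm tall, behind the work. Origin: centre of its underside. Not to be touched.

How it is judged:
By the outcome, as a careful person would: the job done as asked, in the order asked, and still so for the second after the job is handed in, with the robot touching nothing.
It also fails if it takes over 67 s, if anything falls off the work surface, if the arm or the gripper's body presses on something with over 40 N, if the wrist force passes 120 N, or if a joint passes its speed limit or range.

## Working session

There is one attempt and no reset: what is moved stays moved. The work goes in short steps, Python scripts to look and compute and a tool call to move; the robot and the scene stay as the last step left them, time stands still between calls to the robot, and variables do not carry over. Pictures are saved under pics/ and viewed, and the job is handed in when it is done.

Besides the shell and the picture viewer there is one more tool, called after "Call:" as a command line: name --pt "numbers of a row" for each row, then --argument value for the rest. drive_tool: Moves the arm, as the interface text tells. Shift numbers are shares of 120 mm and turn numbers shares of 8 degrees, none past 1 either way. Its arguments: {"type":"object","properties":{"targets":{"type":"array","items":{"type":"array","items":{"type":"number","minimum":-1,"maximum":1}}}},"required":["targets"]}

```bash
ls; mkdir -p pics; python3 - <<'E'
from plant import status, snapshot, calibration, robot
import cv2
print(status.read_state()); print(robot, [a for a in dir(robot) if a[0]!='_'])
for n in("scene","top"):
    cv2.imwrite(f"pics/{n}0.png",snapshot(n)); print(calibration(n))
E
```

```text
pics
{'time_s': 0.0, 'joint_pos': array([-1.42411959,  0.47779149,  0.02233748,  1.55646886, -0.01149899,
        1.10926544, -0.08309387]), 'joint_velocities': array([ 3.94105632e-05, -1.16797005e-03,  7.86117029e-04, -1.27439068e-04,
       -4.04070527e-04,  5.12718826e-04, -6.08593299e-04]), 'effort': array([-2.40175359e-04, -5.82838833e+01,  1.53448809e+00, -2.72620672e+01,
       -5.43845329e-02,  1.67541322e-02,  1.39862136e-04]), 'tcp_pos': array([169.98154981, 652.62038782, 221.6800947 ]), 'tcp_rot': array([ 0.70134429,  0.08918594,  0.70141212, -0.09046045]), 'contact_force': array([-0.19120208,  0.38232557, -0.34586362]), 'wrist_torque': array([-0.0579423 , -0.01188502, -0.01112559]), 'gripper_width': 87.60979112405734}
<Robot object at 0x7f9437a03a10> ['PlanningError', 'pinch_z']
{'fx': 389.0963921280196, 'fy': 389.0963921280196, 'cx': 324.3034126394802, 'cy': 199.1497701920327, 'view': array([[-8.19129350e-01, -5.73571930e-01, -6.50761284e-03,
         6.14286527e+02],
       [-3.59186126e-01,  5.21740167e-01, -7.73803932e-01,
         2.14684222e+02],
       [ 4.47227497e-01, -6.31508068e-01, -6.33391763e-01,
         7.33522476e+02],
       [ 0.00000000e+00,  0.00000000e+00,  0.00000000e+00,
         1.00000000e+00]])}
{'fx': 463.4905138596348, 'fy': 463.4905138596348, 'cx': 322.02113812611515, 'cy': 201.6153397481324, 'view': array([[-5.65646012e-03, -9.99688280e-01, -2.43176451e-02,
         1.91439054e+02],
       [-9.96102231e-01,  7.77345854e-03, -8.78630657e-02,
         6.22209656e+02],
       [ 8.80247092e-02,  2.37258666e-02, -9.95835696e-01,
         1.13777013e+03],
       [ 0.00000000e+00,  0.00000000e+00,  0.00000000e+00,
         1.00000000e+00]])}
```

View pics/scene0.png

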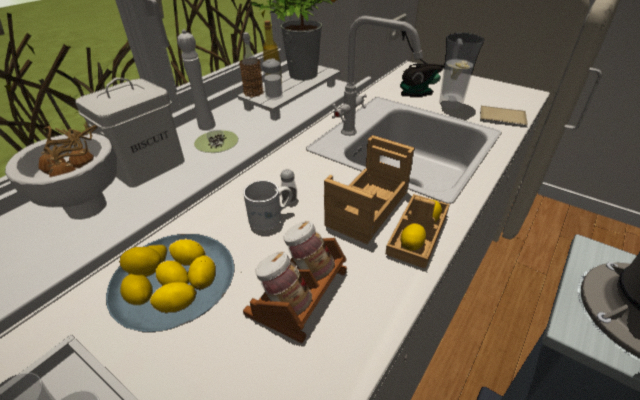

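View pics/top0.png

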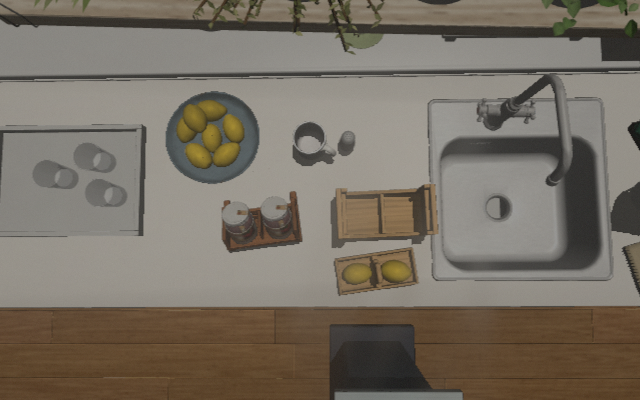

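```bash
python3 - <<'E'
import cv2
t=cv2.imread("pics/top0.png"); s=cv2.imread("pics/scene0.png")
def cr(im,x0,y0,x1,y1,f,n):
    c=cv2.resize(im[y0:y1,x0:x1],None,fx=f,fy=f,interpolation=cv2.INTER_CUBIC)
    for x in range((x0//20+1)*20,x1,20): cv2.putText(c,str(x),((x-x0)*f,8),0,.3,(0,0,255)); cv2.line(c,((x-x0)*f,10),((x-x0)*f,14),(0,0,255))
    for y in range((y0//20+1)*20,y1,20): cv2.putText(c,str(y),(0,(y-y0)*f),0,.3,(0,0,255)); 
    cv2.imwrite(f"pics/{n}.png",c)
cr(t,325,175,445,300,5,"t_crate"); cr(t,215,185,310,260,6,"t_rack")
cr(s,235,210,355,345,4,"s_rack"); cr(s,315,130,455,275,4,"s_crate")
E
```

```text
(no output)
```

View pics/t_crate.png

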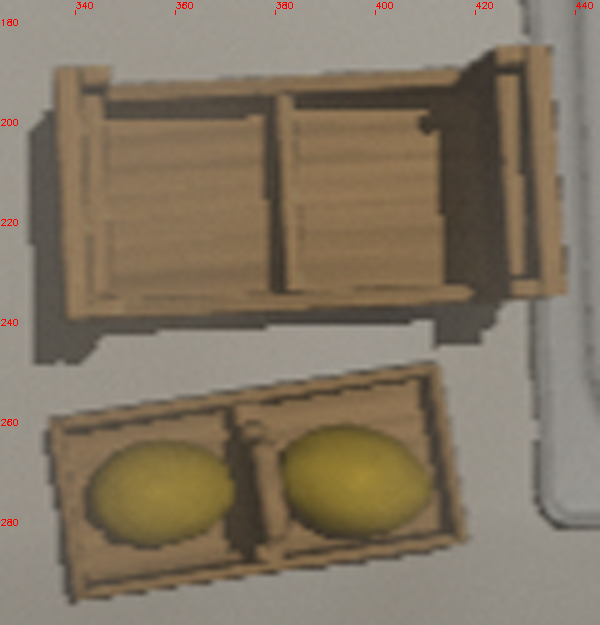

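View pics/t_rack.png

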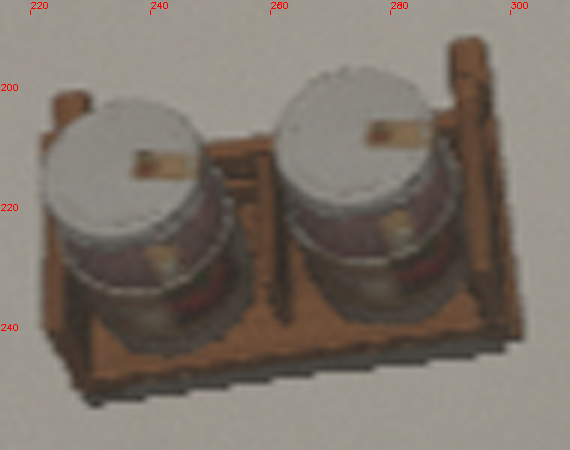

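View pics/s_rack.png

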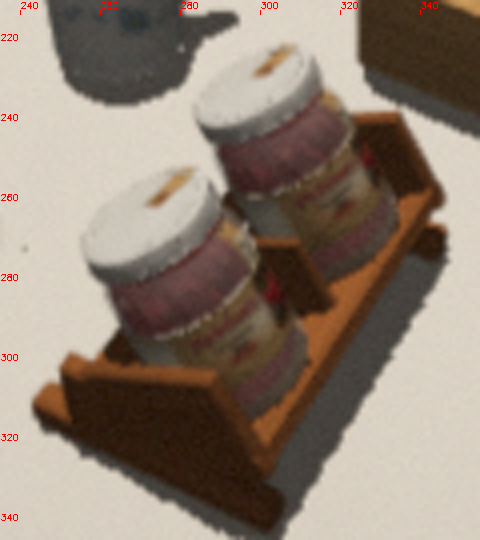

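View pics/s_crate.png

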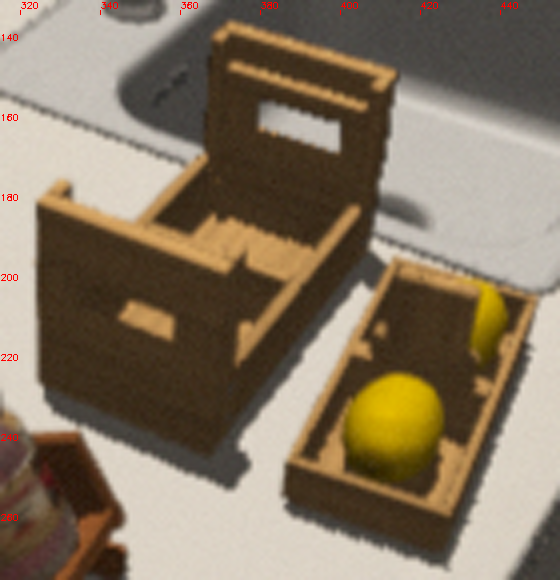

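```bash
cat > h.py <<'E'
import numpy as np, cv2
from plant import status, snapshot, calibration
from scipy.spatial.transform import Rotation as R
C={n:calibration(n) for n in("scene","top")}
def ray(n,u,v):
    c=C[n];V=c['view'];d=V[:3,:3].T@np.array([(u-c['cx'])/c['fx'],(v-c['cy'])/c['fy'],1]);return -V[:3,:3].T@V[:3,3],d/np.linalg.norm(d)
def plane(n,u,v,z):
    o,d=ray(n,u,v);return o+d*(z-o[2])/d[2]
def tri(a,b):
    o1,d1=ray("top",*a);o2,d2=ray("scene",*b)
    s=np.linalg.lstsq(np.c_[d1,-d2],o2-o1,rcond=None)[0];p,q=o1+s[0]*d1,o2+s[1]*d2
    return (p+q)/2,np.linalg.norm(p-q)
def proj(n,p):
    c=C[n];q=c['view'][:3,:3]@p+c['view'][:3,3];return np.array([c['fx']*q[0]/q[2]+c['cx'],c['fy']*q[1]/q[2]+c['cy']])
def quat(q): return R.from_quat([q[1],q[2],q[3],q[0]])
E
python3 - <<'E'
from h import *
np.set_printoptions(precision=1,suppress=True)
print("lidL",*tri((235.5,212.7),(272,263.7)));print("lidR",*tri((274.2,207.9),(299.5,232)))
cr=[plane("top",u,v,136) for u,v in((335.5,189.5),(433,184.5),(437.5,234),(338.5,239))]
def rect(p):
    p=np.array(p)[:,:2];c=p.mean(0);ex=(p[1]+p[2]-p[0]-p[3])/2;ey=(p[0]+p[3-2]-p[2]-p[3])/2
    print("c",c,"L",np.linalg.norm(ex),"yaw",np.degrees(np.arctan2(ex[1],ex[0])),"W",np.linalg.norm(ey),np.degrees(np.arctan2(ey[1],ey[0])))
rect(cr)
tr=[plane("top",u,v,36) for u,v in((334.5,259.5),(412,247.5),(417.5,283.5),(339,296))]
rect(tr)
# scene crate tops z136
for u,v in((324.5,181),(373,200),(375,136),(414,149)): print("crS",plane("scene",u,v,136))
print(np.array(cr))
for u,v in((307,325),(347,254.5),(386,259)): pass
print("trS",[plane("scene",u,v,36)[:2] for u,v in((387,325-0),(449,203.5),(413.5,195),(387,246),(426,259))], np.array(tr))
# floor divider top z=50
print("div",plane("top",381.5,195,50),plane("top",383,235,50))
print("handle top", plane("top",375.5,261,105),plane("top",379.5,282,105))
E
```

```text
lidL [590.6 386.6 118.6] 1.6226616944312136
lidR [600.8 296.1 117.5] 2.491551783830312
c [590.   39.1] L 223.3982140262665 yaw -87.49002398657987 W 113.15085172064228 3.2933885118306536
c [448.8  55.7] L 194.49128644771466 yaw -81.38920100501454 W 89.25590211728606 7.013267678695933
crS [639.3 155.7 136. ]
crS [522.  152.9 136. ]
crS [643.3 -71.9 136. ]
crS [536.2 -70.9 136. ]
[[641.7 153.7 136. ]
 [651.3 -68.9 136. ]
 [538.5 -76.  136. ]
 [528.6 147.8 136. ]]
trS [array([387. , 327.8]), array([420.2, -48.9]), array([503.8, -30.8]), array([476.1, 159.5]), array([393.5, 146.9])] [[478.8 157.   36. ]
 [507.3 -34.7  36. ]
 [419.3 -46.2  36. ]
 [389.6 146.7  36. ]]
div [637.   39.7  50. ] [538.4  37.7  50. ]
handle top [477.4  62.  105. ] [429.1  53.5 105. ]
```

```bash
python3 - <<'E'
from h import *
np.set_printoptions(precision=1,suppress=True)
print("front edge", plane("top",229,250,8),plane("top",300.5,241,8))
print("cheek back tops",plane("top",226.5,201.5,80),plane("top",291.5,192.5,80))
print("lemon",*tri((226,155),(203,270)))
print("mug",plane("top",310,138,91),"salt",plane("top",347,138,90))
t=cv2.imread("pics/top0.png"); s=cv2.imread("pics/scene0.png")
psi=np.radians(6.8); ax=np.array([np.sin(np.radians(28))*np.cos(psi),np.sin(np.radians(28))*np.sin(psi),np.cos(np.radians(28))])
e1=np.array([-np.sin(psi),np.cos(psi),0]);e2=np.cross(ax,e1)
for lid in ([590.6,386.6,118.6],[600.8,296.1,117.5]):
    lid=np.array(lid);print("ctr",lid-49.5*ax)
    for d,r in((0,31),(-99,34),(-49.5,34)):
        for a in np.linspace(0,6.28,60):
            p=lid+d*ax+r*(np.cos(a)*e1+np.sin(a)*e2)
            for im,n,f in((t,"top",1),(s,"scene",1)):
                u,v=proj(n,p); im[int(round(v)),int(round(u))]=(0,0,255) if d>-60 else (0,255,0)
c=np.hstack([cv2.resize(t[185:260,215:310],(380,300),interpolation=0),cv2.resize(s[210:335,240:355],(345,375),interpolation=0)[:300]])
cv2.imwrite("pics/ov.png",c)
S=status.read_state();print(quat(S['tcp_rot']).as_matrix())
E
```

```text
front edge [503.2 426.2   8. ] [525.  243.2   8. ]
cheek back tops [621.1 417.5  80. ] [641.7 259.7  80. ]
lemon [742.4 428.9  41.2] 0.9215162988655753
mug [772.6 214.   91. ] salt [771.9 124.6  90. ]
ctr [567.5 383.8  74.9]
ctr [577.7 293.3  73.8]
[[-0.   0.3  1. ]
 [-0.   1.  -0.3]
 [-1.  -0.   0. ]]
```

View pics/ov.png

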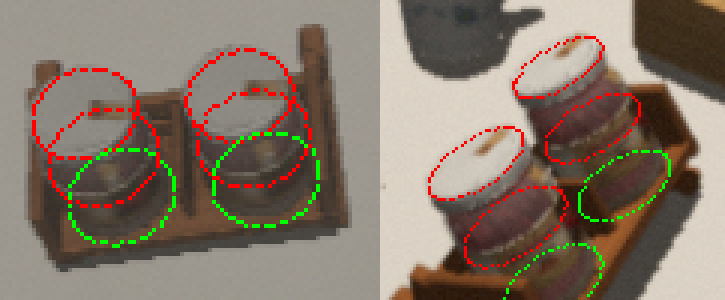

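```bash
cat >> h.py <<'E'
psi=np.radians(6.8); t28=np.radians(28)
AX=np.array([np.sin(t28)*np.cos(psi),np.sin(t28)*np.sin(psi),np.cos(t28)])
def Rt(x,y):
    x=np.array(x,float);x/=np.linalg.norm(x);y=np.array(y,float);y-=x*(x@y);y/=np.linalg.norm(y);return R.from_matrix(np.c_[x,y,np.cross(x,y)])
RJ=Rt(-AX,[np.cos(psi),np.sin(psi),0])
c0=np.radians(2.7); RU=Rt([0,0,-1],[np.cos(c0),np.sin(c0),0])
b=np.radians(98.0); 
JL=np.array([567.5,384,74.9]);JR=np.array([577.5,295,74])
def go(p,Rg,show=True):
    S=status.read_state();q=quat(S['tcp_rot']);dp=np.array(p)-S['tcp_pos'];rv=np.degrees((Rg*q.inv()).as_rotvec())
    np.set_printoptions(precision=3,suppress=True)
    n=max(np.linalg.norm(dp)/45,np.linalg.norm(rv)/7.5)
    print("t",S['time_s'],"tcp",S['tcp_pos'],"F",S['contact_force'],"w",S['gripper_width'],"\n q",S['joint_pos'],"\n target",np.array(p),"dp",dp,"/120:",dp/120,"rv/8:",rv/8,"rows>=%.1f"%n)
E
python3 -c "
from h import *
go(JL+90*AX+[0,0,40],RJ)"
```

```text
t 0.1 tcp [170.02  652.702 221.808] F [-0.269  0.194 -1.122] w 87.84243362831371 
 q [-1.424  0.478  0.022  1.556 -0.012  1.109 -0.083] 
 target [609.455 389.003 194.365] dp [ 439.435 -263.699  -27.442] /120: [ 3.662 -2.197 -0.229] rv/8: [-2.433  2.791 -8.397] rows>=11.4
```

Call:
drive_tool --pt "1 0.25 -0.15 0 -0.16 0.18 -0.55" --pt "1 0.25 -0.15 0 -0.16 0.18 -0.55" --pt "1 0.25 -0.15 0 -0.16 0.18 -0.55" --pt "1 0.25 -0.15 0 -0.16 0.18 -0.55" --pt "1 0.25 -0.15 0 -0.16 0.18 -0.55"

```text
time_s: 0.6
tcp_pos: [313.3, 562.1, 219.6]
tcp_rot: [0.626, 0.173, 0.712, -0.268]
contact_force: [0.3, -0.3, -0.6]
gripper_width: 87.9
```

```bash
python3 -c "
from h import *
go(JL+90*AX+[0,0,40],RJ)"
```

```text
t 0.6 tcp [313.27  562.097 219.575] F [ 0.333 -0.308 -0.633] w 87.92213524646593 
 q [-1.187  0.519  0.118  1.514 -0.162  1.268 -0.086] 
 target [609.455 389.003 194.365] dp [ 296.185 -173.094  -25.21 ] /120: [ 2.468 -1.442 -0.21 ] rv/8: [-1.648  1.797 -5.656] rows>=7.6
```

Nearly full tracking. Continue.

Call:
drive_tool --pt "1 0.27 -0.16 -0.02 -0.18 0.2 -0.62" --pt "1 0.27 -0.16 -0.02 -0.18 0.2 -0.62" --pt "1 0.27 -0.16 -0.02 -0.18 0.2 -0.62" --pt "1 0.27 -0.16 -0.02 -0.18 0.2 -0.62" --pt "1 0.27 -0.16 -0.02 -0.18 0.2 -0.62" --pt "1 0.27 -0.16 -0.02 -0.18 0.2 -0.62" --pt "1 0.27 -0.16 -0.02 -0.18 0.2 -0.62" --pt "1 0.27 -0.16 -0.02 -0.18 0.2 -0.62" --pt "1 0.27 -0.16 -0.02 -0.18 0.2 -0.62"

```text
time_s: 1.5
tcp_pos: [612.1, 382.5, 194.0]
tcp_rot: [0.39, 0.328, 0.626, -0.59]
contact_force: [1.1, 0.2, -0.2]
gripper_width: 87.9
```

```bash
python3 -c "
from h import *
go(JL+90*AX,RJ)"
```

```text
t 1.5 tcp [612.127 382.471 194.031] F [ 1.12   0.247 -0.172] w 87.86284127920025 
 q [-0.696  0.901  0.326  1.016 -0.414  1.745 -0.295] 
 target [609.455 389.003 154.365] dp [ -2.671   6.532 -39.665] /120: [-0.022  0.054 -0.331] rv/8: [ 0.019 -0.114  0.126] rows>=0.9
```

Call:
drive_tool --pt "1 -0.01 0.03 -0.17 0.01 -0.06 0.07" --pt "1 -0.01 0.03 -0.17 0.01 -0.06 0.07" --pt "1 0 0 0 0 0 0"

```text
time_s: 1.8
tcp_pos: [616.4, 379.4, 146.8]
tcp_rot: [0.397, 0.33, 0.621, -0.589]
contact_force: [0.1, 0.0, -0.7]
gripper_width: 87.7
```

```bash
python3 - <<'E'
from h import *
cv2.imwrite("pics/a1.png",np.hstack([cv2.resize(snapshot("top")[120:280,180:330],(400,427)),cv2.resize(snapshot("scene")[150:345,180:360],(394,427))]))
go(JL+5*AX,RJ)
E
```

```text
t 1.9 tcp [617.109 380.404 150.048] F [0.645 0.377 0.065] w 87.97097750325783 
 q [-0.699  0.931  0.325  1.052 -0.407  1.668 -0.275] 
 target [569.831 384.278  79.315] dp [-47.278   3.874 -70.733] /120: [-0.394  0.032 -0.589] rv/8: [0.055 0.024 0.092] rows>=1.9
```

View pics/a1.png

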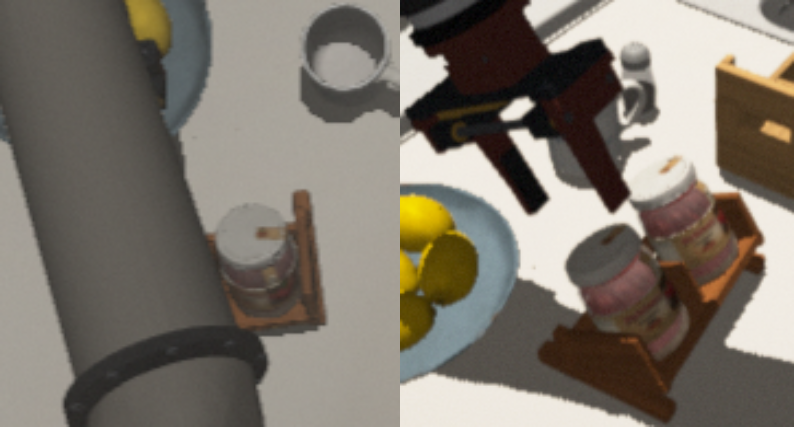

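Call:
drive_tool --pt "1 -0.13 0.05 -0.14 0.05 0 0.09" --pt "1 -0.06 0.02 -0.1 0 0 0" --pt "1 0 0 0 0 0 0"

```text
time_s: 2.2
tcp_pos: [594.6, 390.5, 124.5]
tcp_rot: [0.402, 0.33, 0.626, -0.581]
contact_force: [0.7, 0.6, -0.1]
gripper_width: 87.9
```

```bash
python3 - <<'E'
from h import *
go(JL+5*AX,RJ)
E
```

```text
t 2.2 tcp [594.627 390.462 124.481] F [ 0.702  0.646 -0.058] w 87.90580473459204 
 q [-0.727  0.918  0.312  1.132 -0.409  1.593 -0.265] 
 target [569.831 384.278  79.315] dp [-24.796  -6.184 -45.166] /120: [-0.207 -0.052 -0.376] rv/8: [-0.018  0.054 -0.007] rows>=1.2
```

Call:
drive_tool --pt "1 -0.05 -0.02 -0.09 0 0.03 0" --pt "1 -0.05 -0.01 -0.09 0 0.02 0" --pt "1 -0.05 -0.01 -0.09 0 0 0" --pt "1 -0.04 -0.01 -0.08 0 0 0" --pt "1 0 0 0 0 0 0"

```text
time_s: 2.7
tcp_pos: [571.1, 383.8, 81.3]
tcp_rot: [0.4, 0.329, 0.627, -0.582]
contact_force: [-0.3, 1.2, -0.1]
gripper_width: 88.0
```

```bash
python3 - <<'E'
from h import *
cv2.imwrite("pics/a2.png",cv2.resize(snapshot("scene")[170:345,220:380],(640,700))[:590])
go(JL+5*AX,RJ)
E
```

```text
t 2.75 tcp [571.69  383.985  82.032] F [-0.265 -0.179 -0.571] w 87.97142595731738 
 q [-0.739  0.92   0.301  1.232 -0.415  1.497 -0.244] 
 target [569.831 384.278  79.315] dp [-1.859  0.293 -2.717] /120: [-0.015  0.002 -0.023] rv/8: [-0.026  0.025 -0.002] rows>=0.1
```

View pics/a2.png

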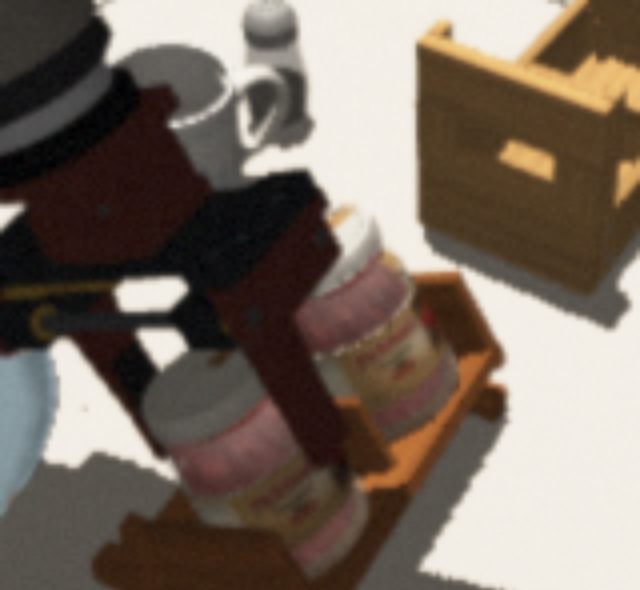

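Call:
drive_tool --pt "-1 0 0 0 0 0 0" --pt "-1 0 0 0 0 0 0" --pt "-1 0 0 0 0 0 0" --pt "-1 0 0 0 0 0 0" --pt "-1 0 0 0 0 0 0"

```text
time_s: 3.25
tcp_pos: [571.7, 384.0, 83.4]
tcp_rot: [0.4, 0.329, 0.627, -0.582]
contact_force: [-1.3, 0.1, -1.4]
gripper_width: 67.6
```

Call:
drive_tool --pt "-1 0.02 0 0.04 0 0 0" --pt "-1 0.03 0 0.06 0 0 0" --pt "-1 0.04 0.005 0.08 0 0 0" --pt "-1 0.06 0.007 0.12 0 0 0" --pt "-1 0.08 0.01 0.15 0 0 0" --pt "-1 0.08 0.01 0.15 0 0 0"

```text
time_s: 3.85
tcp_pos: [610.4, 387.0, 156.0]
tcp_rot: [0.4, 0.328, 0.627, -0.583]
contact_force: [0.5, -0.9, -4.4]
gripper_width: 67.2
```

```bash
python3 - <<'E'
from h import *
cv2.imwrite("pics/a3.png",cv2.resize(snapshot("scene")[130:345,200:400],(558,600)))
go([592,40,240],RU)
E
```

```text
t 3.9 tcp [613.04  387.189 159.41 ] F [ 0.517 -0.677 -1.097] w 67.57367697843097 
 q [-0.707  0.918  0.322  1.053 -0.407  1.672 -0.272] 
 target [592  40 240] dp [ -21.04  -347.189   80.59 ] /120: [-0.175 -2.893  0.672] rv/8: [ 0.272 -3.44  -0.5  ] rows>=7.9
```

View pics/a3.png

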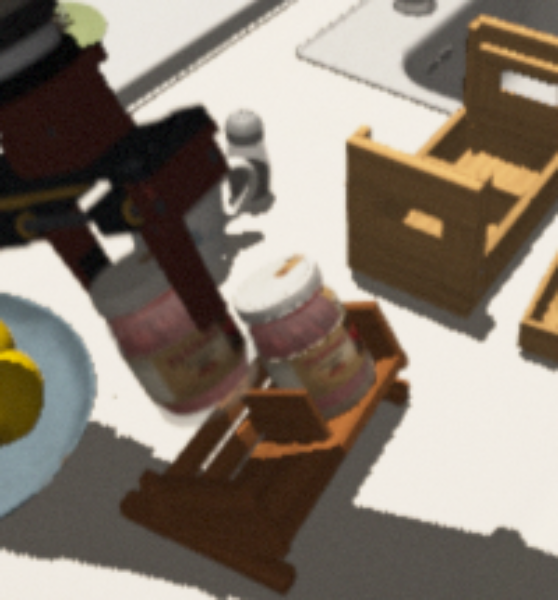

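Call:
drive_tool --pt "-1 0 -0.05 0.25 0 -0.2 0" --pt "-1 -0.02 -0.15 0.25 0 -0.35 -0.05" --pt "-1 -0.02 -0.25 0.15 0.03 -0.35 -0.05" --pt "-1 -0.02 -0.33 0.05 0.03 -0.35 -0.05" --pt "-1 -0.02 -0.35 0 0.03 -0.35 -0.05" --pt "-1 -0.02 -0.35 0 0.03 -0.35 -0.05" --pt "-1 -0.02 -0.35 0 0.03 -0.35 -0.05" --pt "-1 -0.02 -0.35 0 0.03 -0.35 -0.05" --pt "-1 -0.02 -0.35 0 0.03 -0.35 -0.05" --pt "-1 -0.02 -0.25 0 0.03 -0.35 -0.05"

```text
time_s: 4.9
tcp_pos: [590.3, 46.4, 247.2]
tcp_rot: [0.517, 0.488, 0.511, -0.483]
contact_force: [0.0, -0.9, -3.9]
gripper_width: 66.9
```

```bash
python3 - <<'E'
from h import *
go([590,-13,230],RU)
E
```

```text
t 4.9 tcp [590.256  46.45  247.169] F [ 0.039 -0.886 -3.918] w 66.87937829630117 
 q [-0.571  0.334  0.492  1.768 -0.174  1.073  0.036] 
 target [590 -13 230] dp [ -0.256 -59.45  -17.169] /120: [-0.002 -0.495 -0.143] rv/8: [ 0.013  0.08  -0.068] rows>=1.4
```

Call:
drive_tool --pt "-1 0 -0.22 -0.05 0 0.04 -0.03" --pt "-1 0 -0.15 -0.05 0 0.04 -0.03" --pt "-1 0 -0.06 -0.03 0 0 0" --pt "-1 0 0 0 0 0 0" --pt "-1 0 0 0 0 0 0"

```text
time_s: 5.4
tcp_pos: [586.6, -13.7, 233.8]
tcp_rot: [0.51, 0.491, 0.509, -0.49]
contact_force: [-0.0, 1.0, -4.4]
gripper_width: 67.0
```

```bash
python3 - <<'E'
from h import *
cv2.imwrite("pics/a4.png",cv2.resize(snapshot("scene")[70:285,290:490],(558,600)))
go([590,-13,68],RU)
t=cv2.resize(snapshot("top")[150:270,300:460],(640,480));cv2.imwrite("pics/a4t.png",t)
E
```

```text
t 5.45 tcp [586.681 -13.413 233.787] F [ 0.058  0.862 -4.325] w 67.0958744806719 
 q [-0.481  0.346  0.51   1.789 -0.192  1.055  0.136] 
 target [590 -13  68] dp [   3.319    0.413 -165.787] /120: [ 0.028  0.003 -1.382] rv/8: [-0.002  0.011  0.067] rows>=3.7
```

View pics/a4.png

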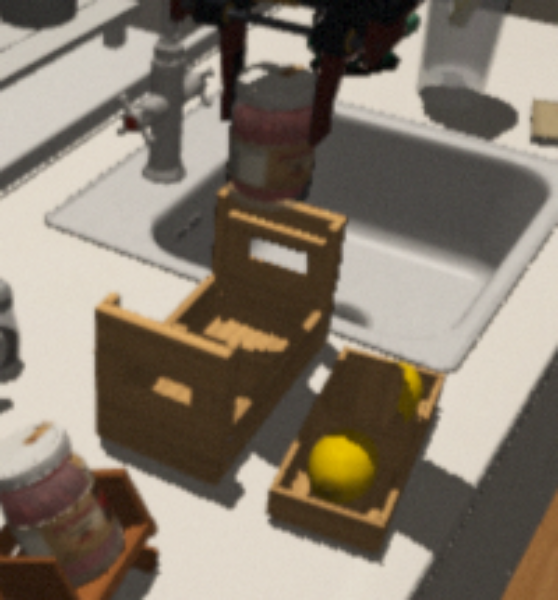

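View pics/a4t.png

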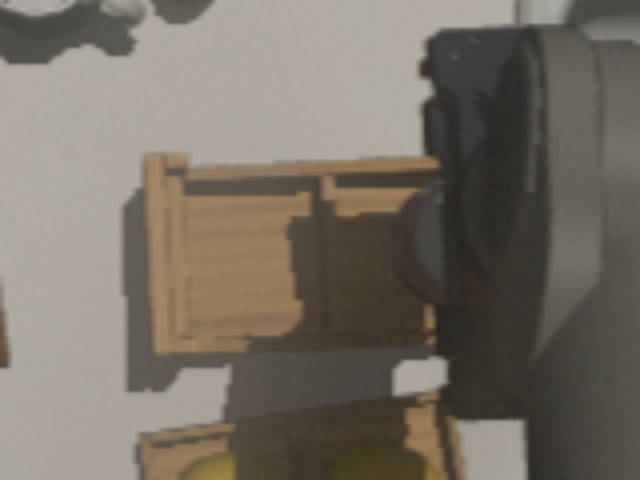

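```bash
python3 - <<'E'
from h import *
for z in (275.3,233.8,176.3):
    u,v=proj("scene",np.array([586.7,-13.4,z]));print((u-290)*2.79,(v-70)*2.79)
for dx,dy in((5,0),(0,5)):
    print((proj("scene",np.array([586.7+dx,-13.4+dy,176]))-proj("scene",np.array([586.7,-13.4,176])))*2.79)
E
```

```text
278.28991690020666 77.72453736854139
273.02746397661497 127.11164312934385
266.2482752192049 190.73302216985067
[-5.3929761  -1.75515844]
[-2.89399915  2.58216666]
```

Call:
drive_tool --pt "-1 0.01 0.03 -0.15 0 0 0.04" --pt "-1 0.01 0.01 -0.25 0 0 0.03" --pt "-1 0 0 -0.25 0 0 0" --pt "-1 0 0 -0.15 0 0 0" --pt "-1 0 0 0 0 0 0"

```text
time_s: 6.0
tcp_pos: [592.0, 0.3, 136.4]
tcp_rot: [0.515, 0.487, 0.514, -0.482]
contact_force: [-0.3, -0.0, -3.8]
gripper_width: 67.7
```

```bash
python3 - <<'E'
from h import *
cv2.imwrite("pics/a5.png",cv2.resize(snapshot("scene")[100:285,300:480],(584,600)))
go([589,-9.5,68],RU)
E
```

```text
t 6.05 tcp [592.776   0.403 137.68 ] F [ 0.503  0.502 -4.671] w 67.35919905469164 
 q [-0.45   0.463  0.455  1.867 -0.267  0.862  0.197] 
 target [589.   -9.5  68. ] dp [ -3.776  -9.903 -69.68 ] /120: [-0.031 -0.083 -0.581] rv/8: [-0.03   0.058 -0.093] rows>=1.6
```

View pics/a5.png

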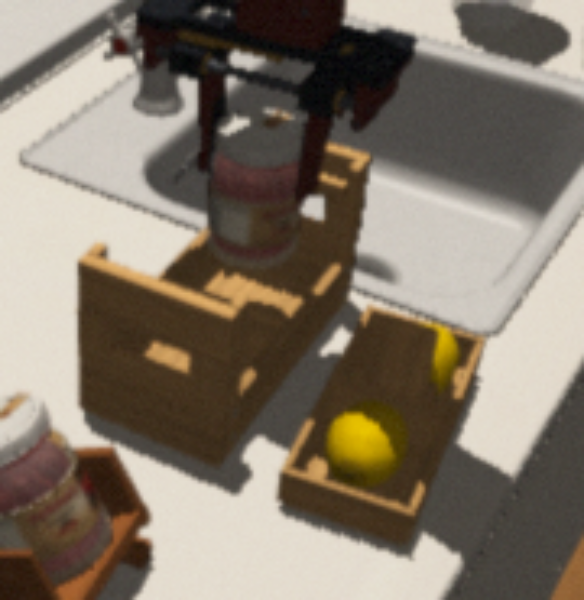

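Call:
drive_tool --pt "-1 -0.03 -0.08 -0.02 -0.03 0.05 -0.08" --pt "-1 0 0 -0.05 0 0 0" --pt "-1 0 0 -0.08 0 0 0" --pt "-1 0 0 -0.08 0 0 0" --pt "-1 0 0 -0.08 0 0 0" --pt "-1 0 0 0 0 0 0"

```text
time_s: 6.65
tcp_pos: [591.9, -8.9, 101.5]
tcp_rot: [0.514, 0.49, 0.51, -0.485]
contact_force: [-0.1, 0.5, -4.4]
gripper_width: 67.4
```

```bash
python3 - <<'E'
from h import *
go([589,-9.5,68],RU)
E
```

```text
t 6.65 tcp [591.938  -8.947 101.526] F [-0.085  0.462 -4.429] w 67.36884914111221 
 q [-0.421  0.511  0.437  1.893 -0.296  0.793  0.225] 
 target [589.   -9.5  68. ] dp [ -2.938  -0.553 -33.526] /120: [-0.024 -0.005 -0.279] rv/8: [-0.006  0.054 -0.016] rows>=0.7
```

Call:
drive_tool --pt "-1 -0.02 0 -0.08 0 0.05 0" --pt "-1 0 0 -0.08 0 0 0" --pt "-1 0 0 -0.06 0 0 0" --pt "-1 0 0 -0.02 0 0 0" --pt "-1 0 0 0 0 0 0"

```text
time_s: 7.15
tcp_pos: [589.2, -8.9, 69.6]
tcp_rot: [0.512, 0.487, 0.513, -0.487]
contact_force: [1.5, -0.1, -4.0]
gripper_width: 67.1
```

```bash
python3 - <<'E'
from h import *
cv2.imwrite("pics/a6.png",cv2.resize(snapshot("scene")[120:245,310:430],(576,600)))
go([589,-9.5,68],RU)
E
```

```text
t 7.2 tcp [589.246  -8.842  69.803] F [-0.551  0.856 -4.305] w 67.10775513188649 
 q [-0.402  0.556  0.415  1.909 -0.321  0.742  0.246] 
 target [589.   -9.5  68. ] dp [-0.246 -0.658 -1.803] /120: [-0.002 -0.005 -0.015] rv/8: [-0.006 -0.005 -0.017] rows>=0.0
```

View pics/a6.png

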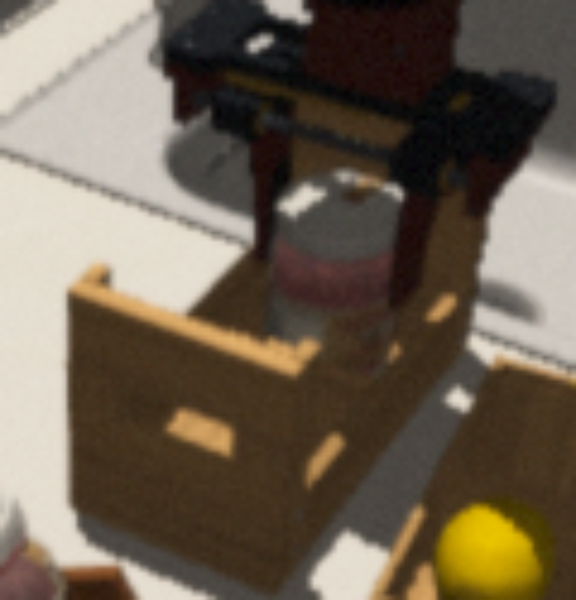

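Call:
drive_tool --pt "-1 0 0 -0.015 0 0 0" --pt "-1 0 0 -0.015 0 0 0"

```text
time_s: 7.4
tcp_pos: [590.0, -8.9, 66.7]
tcp_rot: [0.512, 0.488, 0.512, -0.487]
contact_force: [0.8, -0.4, -4.4]
gripper_width: 67.1
```

Call:
drive_tool --pt "-1 0 0 -0.015 0 0 0"

```text
time_s: 7.5
tcp_pos: [590.1, -9.3, 66.0]
tcp_rot: [0.512, 0.488, 0.512, -0.487]
contact_force: [-8.5, -1.3, 19.6]
gripper_width: 67.0
```

Call:
drive_tool --pt "-1 0 0 0 0 0 0"

```text
time_s: 7.6
tcp_pos: [590.4, -9.4, 66.6]
tcp_rot: [0.512, 0.488, 0.512, -0.487]
contact_force: [-0.2, 0.8, -3.5]
gripper_width: 67.2
```

Call:
drive_tool --pt "-1 0 0 -0.005 0 0 0" --pt "0.7 0 0 0 0 0 0" --pt "0.85 0 0 0 0 0 0" --pt "0.95 0 0 0 0 0 0"

```text
time_s: 8.0
tcp_pos: [592.2, -9.4, 67.2]
tcp_rot: [0.513, 0.489, 0.511, -0.486]
contact_force: [0.8, -0.4, 0.4]
gripper_width: 84.5
```

Call:
drive_tool --pt "0.95 0 0 0.05 0 0 0" --pt "0.95 0 0 0.1 0 0 0" --pt "1 0 0 0.15 0 0 0" --pt "1 0 0 0.25 0 0 0" --pt "1 0 0 0.25 0 0 0"

```text
time_s: 8.5
tcp_pos: [590.1, -9.6, 165.8]
tcp_rot: [0.512, 0.488, 0.512, -0.488]
contact_force: [1.4, -0.8, -0.1]
gripper_width: 87.8
```

```bash
python3 - <<'E'
from h import *
cv2.imwrite("pics/a7.png",cv2.resize(snapshot("scene")[120:245,310:430],(576,600)))
go(JR+85*AX+[0,0,45],RJ)
E
```

```text
t 8.55 tcp [593.038  -9.918 171.023] F [ 2.065 -0.627  3.52 ] w 87.71313604763746 
 q [-0.457  0.423  0.482  1.84  -0.242  0.928  0.182] 
 target [617.124 299.725 194.051] dp [ 24.087 309.643  23.028] /120: [0.201 2.58  0.192] rv/8: [-0.306  3.542  0.498] rows>=6.9
```

View pics/a7.png

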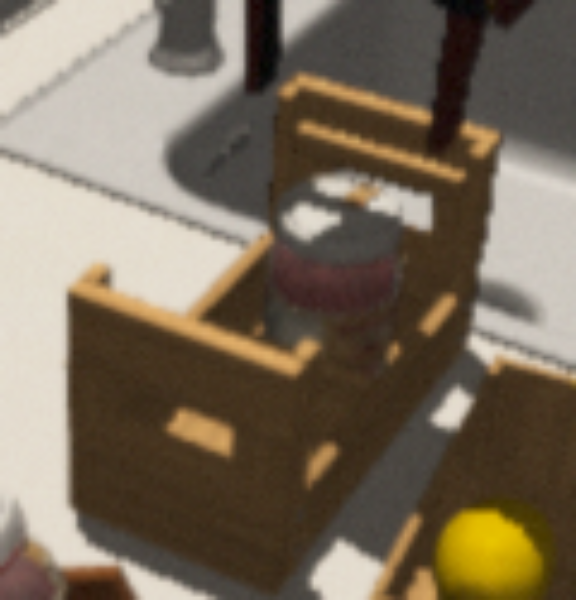

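Call:
drive_tool --pt "1 0 0.05 0.2 0 0.2 0.03" --pt "1 0.02 0.2 0.15 -0.03 0.37 0.05" --pt "1 0.02 0.3 0 -0.04 0.42 0.06" --pt "1 0.03 0.35 0 -0.04 0.42 0.06" --pt "1 0.03 0.35 0 -0.04 0.42 0.06" --pt "1 0.03 0.35 0 -0.04 0.42 0.06" --pt "1 0.03 0.35 0 -0.04 0.42 0.06" --pt "1 0.03 0.3 -0.05 -0.04 0.42 0.06" --pt "1 0.02 0.2 -0.05 -0.03 0.35 0.06"

```text
time_s: 9.45
tcp_pos: [619.7, 287.5, 219.7]
tcp_rot: [0.403, 0.335, 0.62, -0.583]
contact_force: [0.1, -0.2, -0.5]
gripper_width: 87.7
```

```bash
python3 - <<'E'
from h import *
im=snapshot("top");cv2.imwrite("pics/a8.png",cv2.resize(im[160:270,200:330],None,fx=5,fy=5))
go(JR+85*AX,RJ)
E
```

```text
t 9.5 tcp [618.583 291.718 216.57 ] F [-4.434  2.586 -2.238] w 87.68078919274956 
 q [-0.647  0.81   0.374  1.141 -0.361  1.709 -0.167] 
 target [617.124 299.725 149.051] dp [ -1.459   8.007 -67.519] /120: [-0.012  0.067 -0.563] rv/8: [0.018 0.089 0.032] rows>=1.5
```

View pics/a8.png

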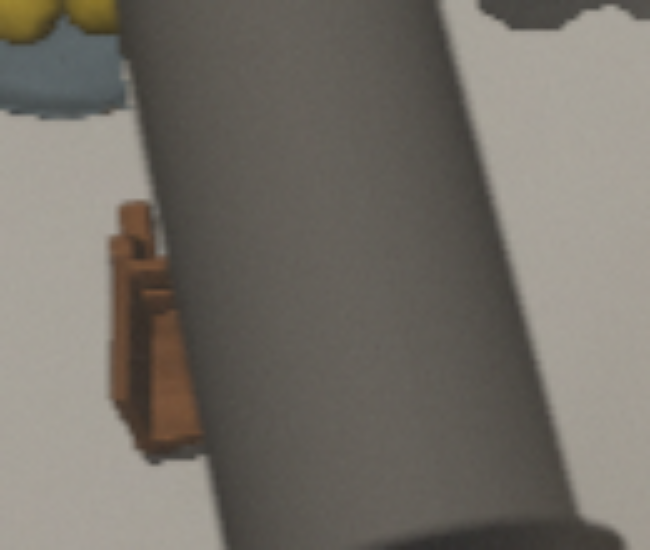

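Call:
drive_tool --pt "1 -0.01 0.04 -0.2 0.01 0.05 0.02" --pt "1 -0.03 0.04 -0.25 0 0.04 0.01" --pt "1 -0.06 0.02 -0.15 0 0 0" --pt "1 -0.06 0 -0.12 0 0 0" --pt "1 0 0 0 0 0 0"

```text
time_s: 10.0
tcp_pos: [599.5, 306.2, 128.8]
tcp_rot: [0.402, 0.327, 0.626, -0.583]
contact_force: [-0.5, 0.3, -0.3]
gripper_width: 87.9
```

```bash
python3 - <<'E'
from h import *
JR[1]=297
go(JR+50*AX,RJ)
go(JR+7*AX,RJ)
E
```

```text
t 10.0 tcp [599.525 306.25  128.782] F [-0.45   0.294 -0.314] w 87.91049940471743 
 q [-0.671  0.866  0.351  1.241 -0.378  1.564 -0.153] 
 target [600.808 299.779 118.147] dp [  1.284  -6.47  -10.634] /120: [ 0.011 -0.054 -0.089] rv/8: [ 0.016  0.026 -0.031] rows>=0.3
t 10.0 tcp [599.525 306.25  128.782] F [-0.45   0.294 -0.314] w 87.91049940471743 
 q [-0.671  0.866  0.351  1.241 -0.378  1.564 -0.153] 
 target [580.763 297.389  80.181] dp [-18.762  -8.861 -48.601] /120: [-0.156 -0.074 -0.405] rv/8: [ 0.016  0.026 -0.031] rows>=1.2
```

Call:
drive_tool --pt "1 0.01 -0.05 -0.06 0.02 0.03 -0.03" --pt "1 -0.02 -0.01 -0.07 0 0 0" --pt "1 -0.04 -0.01 -0.08 0 0 0" --pt "1 -0.05 -0.01 -0.09 0 0 0" --pt "1 -0.05 -0.01 -0.09 0 0 0" --pt "1 0 0 0 0 0 0"

```text
time_s: 10.6
tcp_pos: [582.5, 293.2, 81.9]
tcp_rot: [0.4, 0.33, 0.626, -0.583]
contact_force: [-0.1, -0.0, -0.3]
gripper_width: 88.0
```

```bash
python3 - <<'E'
from h import *
JR[1]=297
cv2.imwrite("pics/a9.png",cv2.resize(snapshot("scene")[170:345,240:400],(540,590)))
go(JR+7*AX,RJ)
E
```

```text
t 10.65 tcp [583.245 293.394  82.697] F [ 0.04   0.467 -0.952] w 87.65237992655788 
 q [-0.67   0.877  0.341  1.333 -0.386  1.462 -0.126] 
 target [580.763 297.389  80.181] dp [-2.482  3.996 -2.516] /120: [-0.021  0.033 -0.021] rv/8: [-0.014  0.04   0.015] rows>=0.1
```

View pics/a9.png

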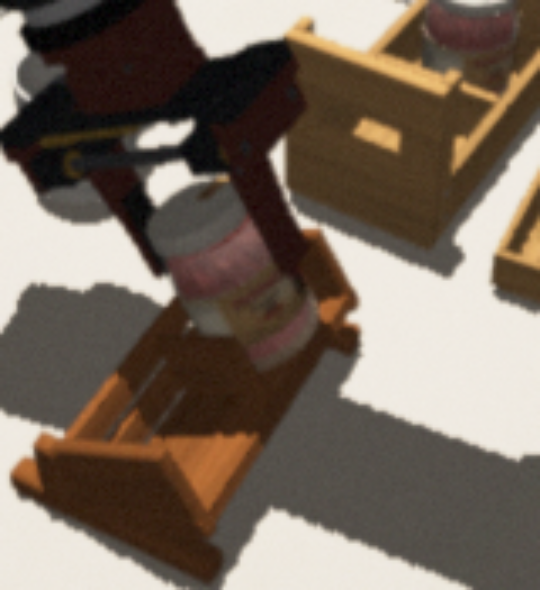

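Call:
drive_tool --pt "1 -0.02 0.03 -0.02 0 0.03 0" --pt "-1 0 0 0 0 0 0" --pt "-1 0 0 0 0 0 0" --pt "-1 0 0 0 0 0 0" --pt "-1 0 0 0 0 0 0" --pt "-1 0 0 0 0 0 0"

```text
time_s: 11.25
tcp_pos: [581.5, 298.2, 81.1]
tcp_rot: [0.4, 0.33, 0.627, -0.582]
contact_force: [-0.1, 0.3, -0.7]
gripper_width: 67.2
```

Call:
drive_tool --pt "-1 0.02 0 0.04 0 0 0" --pt "-1 0.03 0 0.06 0 0 0" --pt "-1 0.04 0.005 0.08 0 0 0" --pt "-1 0.06 0.007 0.12 0 0 0" --pt "-1 0.08 0.01 0.15 0 0 0" --pt "-1 0.08 0.01 0.17 0 0 0"

```text
time_s: 11.85
tcp_pos: [618.8, 301.2, 156.1]
tcp_rot: [0.399, 0.328, 0.627, -0.584]
contact_force: [0.7, 0.0, -4.6]
gripper_width: 67.1
```

```bash
python3 - <<'E'
from h import *
cv2.imwrite("pics/b1.png",cv2.resize(snapshot("scene")[130:345,220:420],(540,580)))
go([586,93,240],RU)
E
```

```text
t 11.9 tcp [621.81  301.443 160.141] F [ 2.428 -0.2   -0.57 ] w 67.22995839665884 
 q [-0.646  0.869  0.36   1.16  -0.378  1.639 -0.155] 
 target [586  93 240] dp [ -35.81  -208.443   79.859] /120: [-0.298 -1.737  0.665] rv/8: [ 0.275 -3.453 -0.491] rows>=5.0
```

View pics/b1.png

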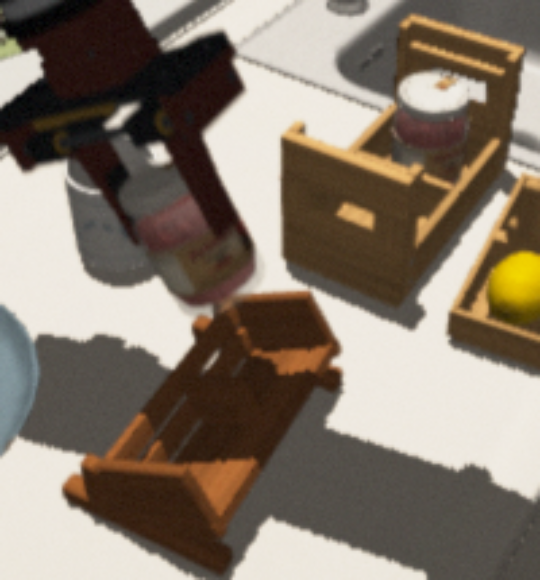

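Call:
drive_tool --pt "-1 0 -0.03 0.25 0 -0.25 0" --pt "-1 -0.03 -0.08 0.25 0.03 -0.4 -0.05" --pt "-1 -0.04 -0.15 0.15 0.03 -0.4 -0.05" --pt "-1 -0.04 -0.22 0.05 0.03 -0.4 -0.05" --pt "-1 -0.04 -0.25 0 0.03 -0.4 -0.07" --pt "-1 -0.04 -0.25 0 0.03 -0.4 -0.07" --pt "-1 -0.04 -0.25 0 0.03 -0.4 -0.07" --pt "-1 -0.04 -0.22 0 0.03 -0.4 -0.07" --pt "-1 -0.02 -0.15 0 0.03 -0.3 -0.07" --pt "-1 0 0 0 0 0 0"

```text
time_s: 12.9
tcp_pos: [584.3, 100.4, 248.4]
tcp_rot: [0.512, 0.491, 0.507, -0.49]
contact_force: [0.2, 0.8, -4.4]
gripper_width: 67.3
```

```bash
python3 - <<'E'
from h import *
go([587,93,230],RU)
im=snapshot("top");cv2.imwrite("pics/b2t.png",cv2.resize(im[150:310,310:460],None,fx=4,fy=4)[:600])
E
```

```text
t 12.9 tcp [584.316 100.418 248.357] F [ 0.238  0.81  -4.383] w 67.28534958494203 
 q [-0.671  0.339  0.505  1.76  -0.178  1.083 -0.069] 
 target [587  93 230] dp [  2.684  -7.418 -18.357] /120: [ 0.022 -0.062 -0.153] rv/8: [0.024 0.042 0.058] rows>=0.4
```

View pics/b2t.png

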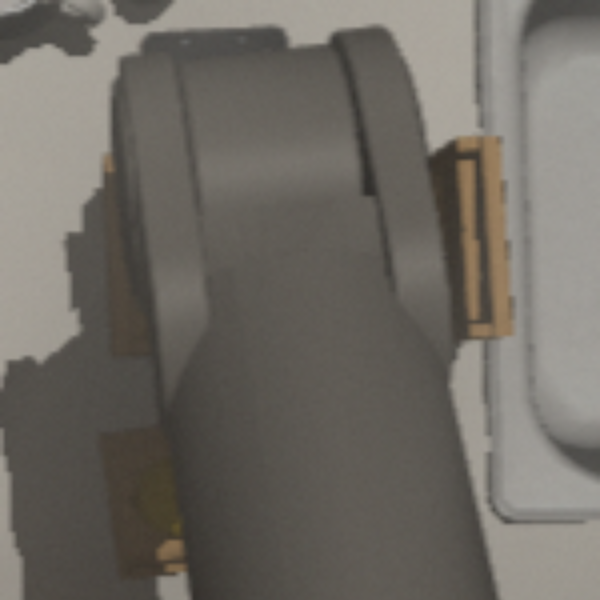

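Call:
drive_tool --pt "-1 0.02 -0.07 -0.1 0.02 0.04 0.06" --pt "-1 0.01 -0.02 -0.12 0 0 0" --pt "-1 0 -0.01 -0.12 0 0 0" --pt "-1 0 -0.01 -0.12 0 0 0" --pt "-1 0 -0.01 -0.1 0 0 0" --pt "-1 0 0 0 0 0 0"

```text
time_s: 13.55
tcp_pos: [588.0, 93.3, 175.5]
tcp_rot: [0.512, 0.486, 0.515, -0.486]
contact_force: [0.7, 0.6, -3.7]
gripper_width: 67.6
```

```bash
python3 - <<'E'
from h import *
go([587,91,130],RU)
p=status.read_state()['tcp_pos']
im=cv2.resize(snapshot("scene")[100:245,300:430],None,fx=4,fy=4,interpolation=2)
for z in np.linspace(-55,42,12):
    u,v=proj("scene",p+[0,0,z]);cv2.circle(im,(int((u-300)*4),int((v-100)*4)),2,(0,0,255),-1)
cv2.imwrite("pics/b3.png",im)
E
```

```text
t 13.55 tcp [588.042  93.288 175.463] F [ 0.692  0.603 -3.717] w 67.58969729234332 
 q [-0.619  0.426  0.472  1.821 -0.237  0.954  0.011] 
 target [587  91 130] dp [ -1.042  -2.288 -45.463] /120: [-0.009 -0.019 -0.379] rv/8: [-0.018 -0.032 -0.059] rows>=1.0
```

View pics/b3.png

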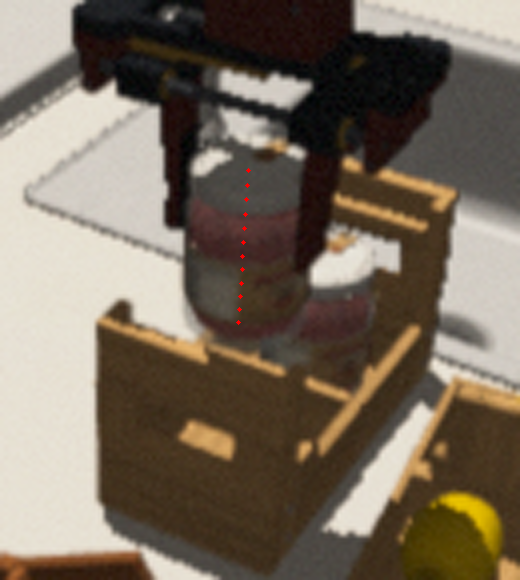

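Call:
drive_tool --pt "-1 -0.01 -0.02 -0.08 0 0 -0.04" --pt "-1 0 -0.01 -0.1 0 0 0" --pt "-1 0 -0.005 -0.1 0 0 0" --pt "-1 0 -0.005 -0.1 0 0 0" --pt "-1 0 0 -0.08 0 0 0" --pt "-1 0 0 0 0 0 0"

```text
time_s: 14.2
tcp_pos: [587.9, 88.9, 117.2]
tcp_rot: [0.511, 0.488, 0.514, -0.487]
contact_force: [-0.7, 0.6, -4.8]
gripper_width: 67.5
```

```bash
python3 - <<'E'
from h import *
go([587,91,70],RU)
E
```

```text
t 14.2 tcp [587.909  88.872 117.155] F [-0.669  0.576 -4.797] w 67.4905237017756 
 q [-0.586  0.497  0.442  1.87  -0.283  0.837  0.051] 
 target [587  91  70] dp [ -0.909   2.128 -47.155] /120: [-0.008  0.018 -0.393] rv/8: [-0.026 -0.011 -0.02 ] rows>=1.0
```

Call:
drive_tool --pt "-1 0 0.01 -0.08 -0.02 0 0" --pt "-1 0 0.005 -0.1 0 0 0" --pt "-1 0 0 -0.1 0 0 0" --pt "-1 0 0 -0.05 0 0 0" --pt "-1 0 0 -0.02 0 0 0" --pt "-1 0 0 0 0 0 0"

```text
time_s: 14.8
tcp_pos: [588.3, 91.2, 71.3]
tcp_rot: [0.512, 0.487, 0.513, -0.487]
contact_force: [-0.3, 1.0, -4.4]
gripper_width: 67.4
```

```bash
python3 - <<'E'
from h import *
go([587,91,68],RU)
E
```

```text
t 14.8 tcp [588.305  91.186  71.335] F [-0.313  1.026 -4.399] w 67.37293819060224 
 q [-0.566  0.561  0.411  1.893 -0.318  0.752  0.075] 
 target [587  91  68] dp [-1.305 -0.186 -3.335] /120: [-0.011 -0.002 -0.028] rv/8: [-0.006 -0.009 -0.023] rows>=0.1
```

Call:
drive_tool --pt "-1 0 0 -0.012 0 0 0" --pt "-1 0 0 -0.012 0 0 0" --pt "-1 0 0 -0.01 0 0 0"

```text
time_s: 15.1
tcp_pos: [589.2, 91.2, 68.0]
tcp_rot: [0.512, 0.488, 0.512, -0.487]
contact_force: [-0.2, -0.3, -4.0]
gripper_width: 67.1
```

Call:
drive_tool --pt "-1 0 0 -0.01 0 0 0"

```text
time_s: 15.2
tcp_pos: [589.4, 91.3, 67.0]
tcp_rot: [0.512, 0.488, 0.512, -0.487]
contact_force: [0.1, 0.4, -3.6]
gripper_width: 67.1
```

Call:
drive_tool --pt "-1 0 0 -0.008 0 0 0"

```text
time_s: 15.3
tcp_pos: [589.5, 91.3, 66.1]
tcp_rot: [0.512, 0.488, 0.512, -0.487]
contact_force: [0.4, 0.1, -4.1]
gripper_width: 67.4
```

Call:
drive_tool --pt "-1 0 0 -0.01 0 0 0"

```text
time_s: 15.4
tcp_pos: [589.6, 91.3, 64.9]
tcp_rot: [0.512, 0.488, 0.512, -0.486]
contact_force: [0.4, 0.5, -4.7]
gripper_width: 67.3
```

Call:
drive_tool --pt "-1 0 0 -0.008 0 0 0"

```text
time_s: 15.5
tcp_pos: [589.7, 91.3, 63.9]
tcp_rot: [0.512, 0.488, 0.512, -0.486]
contact_force: [0.6, -0.3, -4.6]
gripper_width: 67.4
```

Call:
drive_tool --pt "-1 0 0 0 0 0 0"

```text
time_s: 15.6
tcp_pos: [589.5, 91.3, 63.8]
tcp_rot: [0.512, 0.488, 0.512, -0.486]
contact_force: [0.3, 0.4, -3.8]
gripper_width: 67.1
```

Call:
drive_tool --pt "-1 0 0 -0.01 0 0 0"

```text
time_s: 15.7
tcp_pos: [589.7, 91.0, 63.4]
tcp_rot: [0.512, 0.488, 0.512, -0.487]
contact_force: [-5.8, -1.2, 15.4]
gripper_width: 67.4
```

Call:
drive_tool --pt "-1 0 0 -0.01 0 0 0"

```text
time_s: 15.8
tcp_pos: [589.7, 91.0, 63.5]
tcp_rot: [0.512, 0.488, 0.513, -0.486]
contact_force: [-5.9, -0.1, 12.5]
gripper_width: 67.3
```

Call:
drive_tool --pt "-1 0 0 -0.01 0 0 0"

```text
time_s: 15.9
tcp_pos: [589.7, 91.0, 63.5]
tcp_rot: [0.512, 0.489, 0.513, -0.486]
contact_force: [-4.8, 0.8, 8.1]
gripper_width: 67.2
```

Contact; release and retreat.

Call:
drive_tool --pt "0.6 0 0 0 0 0 0" --pt "0.75 0 0 0 0 0 0" --pt "0.9 0 0 0 0 0 0" --pt "0.95 0 0 0 0 0 0"

```text
time_s: 16.3
tcp_pos: [592.1, 91.3, 65.4]
tcp_rot: [0.513, 0.49, 0.512, -0.485]
contact_force: [-1.2, 0.1, -0.6]
gripper_width: 84.7
```

Call:
drive_tool --pt "0.95 0 0 0.05 0 0 0" --pt "0.95 0 0 0.1 0 0 0" --pt "1 0 0 0.15 0 0 0" --pt "1 0 0 0.25 0 0 0" --pt "1 0 0 0.25 0 0 0" --pt "1 -0.15 0 0.15 0 0 0" --pt "1 -0.3 0 0.02 0 0 0" --pt "1 -0.3 0 0 0 0 0"

```text
time_s: 17.1
tcp_pos: [504.6, 90.4, 192.0]
tcp_rot: [0.514, 0.493, 0.509, -0.484]
contact_force: [0.6, 0.2, -1.2]
gripper_width: 87.9
```

```bash
python3 - <<'E'
from h import *
im=snapshot("scene");cv2.imwrite("pics/b4.png",cv2.resize(im[120:270,300:450],None,fx=4,fy=4,interpolation=2))
a=np.radians(8.3)
for s in(1,-1):
    go([449,56,190],Rt([0,0,-1],[-s*np.sin(a),s*np.cos(a),0]))
E
```

```text
t 17.15 tcp [498.613  89.728 191.005] F [-5.3    0.585 -1.196] w 87.81922601524435 
 q [-0.725  0.247  0.502  2.018 -0.154  0.904 -0.095] 
 target [449  56 190] dp [-49.613 -33.728  -1.005] /120: [-0.413 -0.281 -0.008] rv/8: [-0.07   0.009 11.955] rows>=12.8
t 17.15 tcp [498.613  89.728 191.005] F [-5.3    0.585 -1.196] w 87.81922601524435 
 q [-0.725  0.247  0.502  2.018 -0.154  0.904 -0.095] 
 target [449  56 190] dp [-49.613 -33.728  -1.005] /120: [-0.413 -0.281 -0.008] rv/8: [  0.009   0.068 -10.545] rows>=11.2
```

View pics/b4.png

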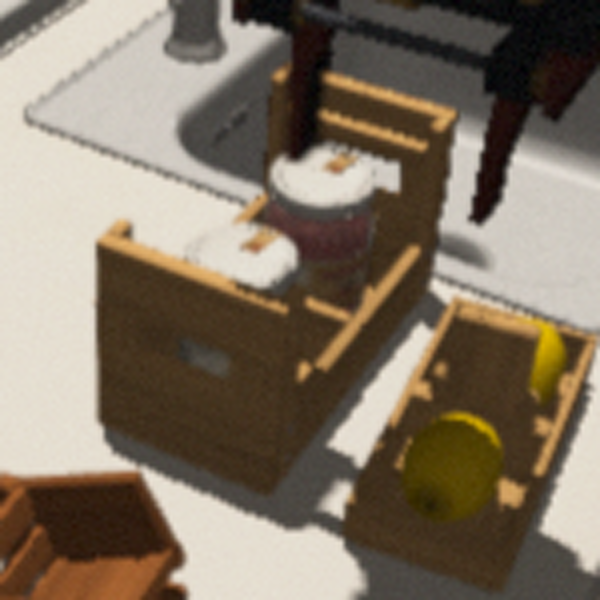

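Call:
drive_tool --pt "0 -0.03 -0.02 0 0 0 -0.6" --pt "0 -0.03 -0.02 0 0 0 -0.85" --pt "0 -0.03 -0.02 0 0 0 -0.9" --pt "0 -0.03 -0.02 0 0 0 -0.9" --pt "0 -0.03 -0.02 0 0 0 -0.9" --pt "0 -0.03 -0.02 0 0 0 -0.9" --pt "0 -0.03 -0.02 0 0 0 -0.9" --pt "0 -0.03 -0.02 0 0 0 -0.9" --pt "0 -0.03 -0.02 0 0 0 -0.9" --pt "0 -0.03 -0.02 0 0 0 -0.9"

```text
time_s: 18.15
tcp_pos: [461.5, 64.5, 199.8]
tcp_rot: [0.128, 0.702, 0.125, -0.69]
contact_force: [0.2, 1.1, 0.6]
gripper_width: 44.1
```

```bash
cat >>h.py <<'E'
a8=np.radians(8.3); RT=Rt([0,0,-1],[np.sin(a8),-np.cos(a8),0])
RC=Rt([0,0,-1],[np.sin(c0),-np.cos(c0),0])
E
python3 - <<'E'
from h import *
go([449,56,150],RT)
E
```

```text
t 18.15 tcp [461.47   64.489 199.841] F [0.197 1.051 0.586] w 44.05830363874104 
 q [-0.938  0.167  0.746  2.111 -0.138  0.894 -1.325] 
 target [449  56 150] dp [-12.47   -8.489 -49.841] /120: [-0.104 -0.071 -0.415] rv/8: [ 0.028  0.126 -1.541] rows>=1.6
```

Call:
drive_tool --pt "0 -0.05 -0.03 -0.1 0.01 0.06 -0.75" --pt "0 -0.04 -0.03 -0.15 0.01 0.05 -0.75" --pt "0 0 0 -0.13 0 0 -0.1" --pt "0 0 0 0 0 0 0"

```text
time_s: 18.55
tcp_pos: [451.6, 57.2, 156.6]
tcp_rot: [0.042, 0.708, 0.044, -0.704]
contact_force: [-0.1, -0.3, -0.7]
gripper_width: 44.2
```

```bash
python3 - <<'E'
from h import *
go([449,56,110],RT)
p=status.read_state()['tcp_pos']
im=cv2.resize(snapshot("scene")[120:300,340:490],None,fx=4,fy=4,interpolation=2)
for P,c in((p,(0,0,255)),(np.array([448.5,56,105]),(0,255,0)),(np.array([448.5,56,65]),(0,255,0))):
    u,v=proj("scene",P);cv2.circle(im,(int((u-340)*4),int((v-120)*4)),3,c,-1)
cv2.imwrite("pics/c1.png",im[60:660])
cv2.imwrite("pics/c1t.png",cv2.resize(snapshot("top")[180:310,310:450],None,fx=4,fy=4))
E
```

```text
t 18.55 tcp [451.642  57.199 156.579] F [-0.085 -0.312 -0.693] w 44.217820207670854 
 q [-0.918  0.24   0.763  2.171 -0.233  0.803 -1.455] 
 target [449  56 110] dp [ -2.642  -1.199 -46.579] /120: [-0.022 -0.01  -0.388] rv/8: [-0.022  0.043  0.158] rows>=1.0
```

View pics/c1.png

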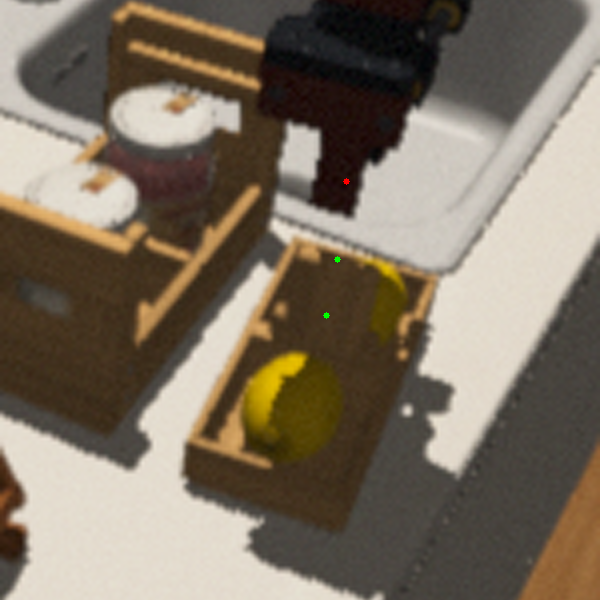

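View pics/c1t.png

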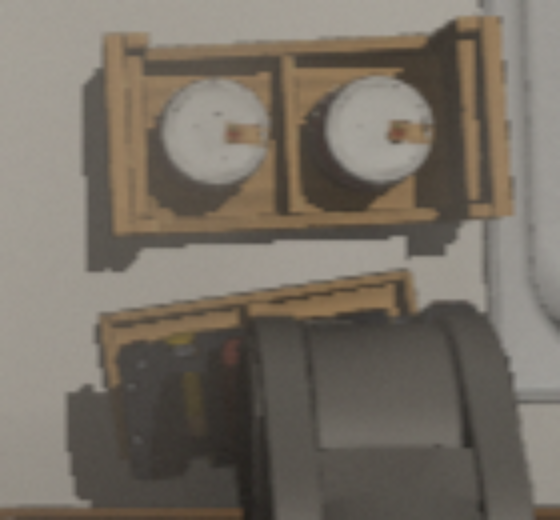

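Call:
drive_tool --pt "0 -0.02 -0.01 -0.1 -0.02 0.04 0.15" --pt "0 0 0 -0.12 0 0 0" --pt "0 0 0 -0.12 0 0 0" --pt "0 0 0 -0.08 0 0 0" --pt "0 0 0 0 0 0 0"

```text
time_s: 19.15
tcp_pos: [455.1, 57.8, 111.5]
tcp_rot: [0.051, 0.709, 0.055, -0.701]
contact_force: [-0.2, 0.4, -0.7]
gripper_width: 44.2
```

```bash
python3 - <<'E'
from h import *
go([449,56,68],RT)
E
```

```text
t 19.15 tcp [455.09   57.751 111.477] F [-0.151  0.367 -0.733] w 44.15926608692022 
 q [-0.841  0.33   0.696  2.203 -0.337  0.697 -1.334] 
 target [449  56  68] dp [ -6.09   -1.751 -43.477] /120: [-0.051 -0.015 -0.362] rv/8: [-0.046  0.082 -0.03 ] rows>=1.0
```

Call:
drive_tool --pt "0 -0.05 -0.015 -0.07 -0.04 0.08 -0.03" --pt "0 -0.02 0 -0.1 0 0 0" --pt "0 -0.01 0 -0.1 0 0 0" --pt "0 -0.01 0 -0.05 0 0 0" --pt "0 0 0 0 0 0 0"

```text
time_s: 19.65
tcp_pos: [444.3, 56.3, 71.4]
tcp_rot: [0.051, 0.706, 0.052, -0.705]
contact_force: [0.3, -0.4, 0.2]
gripper_width: 44.0
```

```bash
python3 - <<'E'
from h import *
go([449,56,68],RT)
im=cv2.resize(snapshot("scene")[150:300,370:490],None,fx=4,fy=4,interpolation=2);cv2.imwrite("pics/c2.png",im)
E
```

```text
t 19.65 tcp [444.345  56.283  71.431] F [ 0.329 -0.353  0.21 ] w 43.96584252851347 
 q [-0.788  0.398  0.635  2.243 -0.415  0.611 -1.271] 
 target [449  56  68] dp [ 4.655 -0.283 -3.431] /120: [ 0.039 -0.002 -0.029] rv/8: [-0.012  0.01  -0.003] rows>=0.1
```

View pics/c2.png

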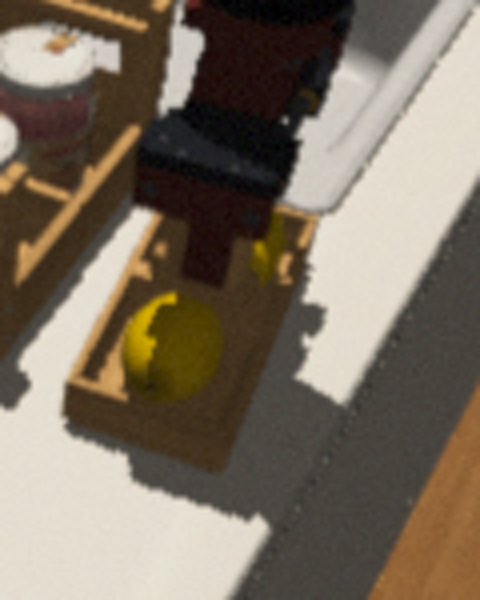

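Centred on the handle; small correction, then close.

Call:
drive_tool --pt "0 0.035 0 -0.03 0 0 0" --pt "0 0 0 0 0 0 0" --pt "-1 0 0 0 0 0 0" --pt "-1 0 0 0 0 0 0" --pt "-1 0 0 0 0 0 0" --pt "-1 0 0 0 0 0 0" --pt "-1 0 0 0 0 0 0"

```text
time_s: 20.4
tcp_pos: [450.5, 56.0, 68.8]
tcp_rot: [0.051, 0.707, 0.052, -0.704]
contact_force: [-0.2, -0.5, -1.4]
gripper_width: 11.5
```

Call:
drive_tool --pt "-1 0 0 0.03 0 0 0" --pt "-1 0 0 0.05 0 0 0" --pt "-1 0 0 0.06 0 0 0" --pt "-1 0 0 0.06 0 0 0" --pt "-1 0 0 0 0 0 0"

```text
time_s: 20.9
tcp_pos: [449.0, 56.1, 94.4]
tcp_rot: [0.051, 0.706, 0.052, -0.705]
contact_force: [0.2, 0.3, -3.8]
gripper_width: 11.7
```

```bash
python3 - <<'E'
from h import *
go([449,56,220],RC)
im=cv2.resize(snapshot("scene")[130:280,340:490],None,fx=4,fy=4,interpolation=2);cv2.imwrite("pics/c3.png",im)
E
```

```text
t 20.9 tcp [449.018  56.086  94.367] F [ 0.213  0.327 -3.828] w 11.683123379989654 
 q [-0.822  0.36   0.677  2.221 -0.368  0.666 -1.31 ] 
 target [449  56 220] dp [ -0.018  -0.086 125.633] /120: [-0.    -0.001  1.047] rv/8: [-0.013  0.014 -0.701] rows>=2.8
```

View pics/c3.png

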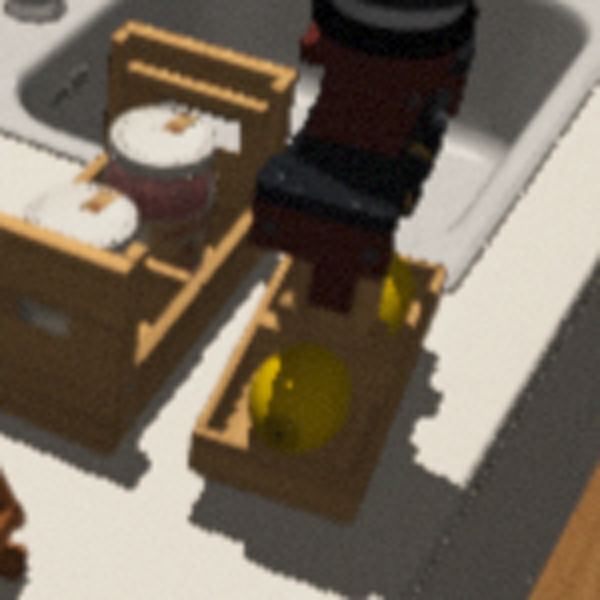

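```bash
python3 - <<'E'
from h import *
np.set_printoptions(precision=1,suppress=True)
print("near",plane("top",363.8,212.8,109),plane("scene",340+83/4,120+(205+60)/4,109),tri((363.8,212.8),(360.5,186.5)))
print("far",plane("top",404.8,212.5,109),plane("scene",340+165/4,120+(118+60)/4,109))
q=[plane("top",u,v,136) for u,v in((336,188.7),(433.6,184),(438,233.6),(338.7,238.9))];print(np.array(q),np.mean(q,0))
q=[plane("scene",u,v,136) for u,v in((324.5,181),(373,200),(375,136),(414,149))];print(np.mean(q,0))
E
```

```text
near [589.5  87.8 109. ] [582.7  96.4 109. ] (array([589.4,  86.9,  99.5]), np.float64(1.5375253123262056))
far [589.5  -7.6 109. ] [586.3  -4.9 109. ]
[[643.6 152.5 136. ]
 [652.5 -70.3 136. ]
 [539.4 -77.2 136. ]
 [528.8 147.3 136. ]] [591.1  38.1 136. ]
[585.2  41.4 136. ]
```

Call:
drive_tool --pt "-1 0 0 0.06 0 0 -0.05" --pt "-1 0 0 0.1 0 0 -0.1" --pt "-1 0 0 0.14 0 0 -0.1" --pt "-1 0 0 0.16 0 0 -0.1" --pt "-1 0 0 0.16 0 0 -0.1" --pt "-1 0 0 0.16 0 0 -0.1" --pt "-1 0 0 0.14 0 0 -0.1" --pt "-1 0 0 0.1 0 0 -0.05" --pt "-1 0 0 0.05 0 0 0"

```text
time_s: 21.85
tcp_pos: [445.4, 54.0, 227.8]
tcp_rot: [-0.013, -0.705, -0.013, 0.709]
contact_force: [-0.1, 0.5, -4.3]
gripper_width: 12.0
```

```bash
python3 - <<'E'
from h import *
go([589,40,220],RC)
im=cv2.resize(snapshot("scene")[110:260,330:480],None,fx=4,fy=4,interpolation=2);cv2.imwrite("pics/c4.png",im)
E
```

```text
t 21.85 tcp [445.439  53.976 227.805] F [-0.114  0.537 -4.277] w 12.01203757331097 
 q [-1.033  0.099  0.845  2.102 -0.09   0.98  -1.673] 
 target [589  40 220] dp [143.561 -13.976  -7.805] /120: [ 1.196 -0.116 -0.065] rv/8: [-0.001 -0.031  0.069] rows>=3.2
```

View pics/c4.png

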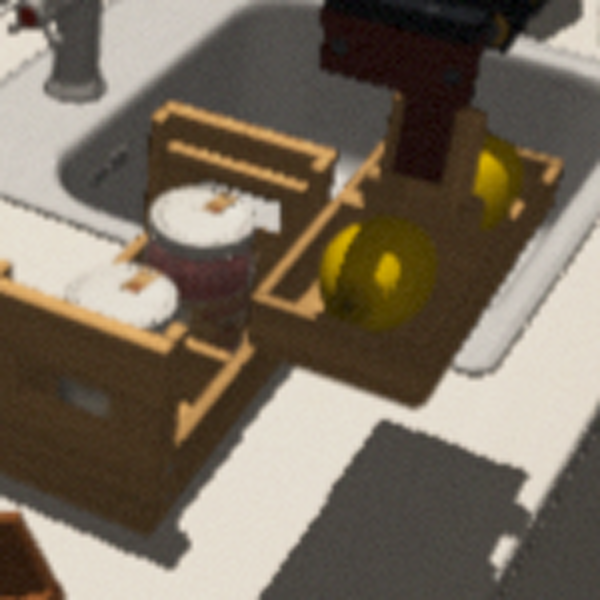

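Call:
drive_tool --pt "-1 0.05 0 0 0 -0.03 0.05" --pt "-1 0.1 -0.01 0 0 0 0.02" --pt "-1 0.15 -0.015 0 0 0 0" --pt "-1 0.18 -0.02 0 0 0 0" --pt "-1 0.2 -0.02 0 0 0 0" --pt "-1 0.2 -0.02 0 0 0 0" --pt "-1 0.15 -0.015 0 0 0 0" --pt "-1 0.1 -0.01 0 0 0 0" --pt "-1 0.05 0 0 0 0 0" --pt "-1 0 0 0 0 0 0"

```text
time_s: 22.9
tcp_pos: [591.0, 40.0, 217.6]
tcp_rot: [-0.021, -0.703, -0.018, 0.711]
contact_force: [0.3, 0.5, -3.1]
gripper_width: 12.0
```

```bash
python3 - <<'E'
from h import *
go([591.3,39.7,215],RC)
im=cv2.resize(snapshot("scene")[90:240,310:460],None,fx=4,fy=4,interpolation=2);cv2.imwrite("pics/c5.png",im)
cv2.imwrite("pics/c5t.png",cv2.resize(snapshot("top")[160:280,310:460],None,fx=5,fy=5,interpolation=2))
E
```

```text
t 22.9 tcp [590.96   39.963 217.553] F [ 0.281  0.458 -3.058] w 11.986574083164179 
 q [-0.76   0.442  0.79   1.794 -0.349  1.066 -1.358] 
 target [591.3  39.7 215. ] dp [ 0.34  -0.263 -2.553] /120: [ 0.003 -0.002 -0.021] rv/8: [ 0.032 -0.086 -0.058] rows>=0.1
```

View pics/c5.png

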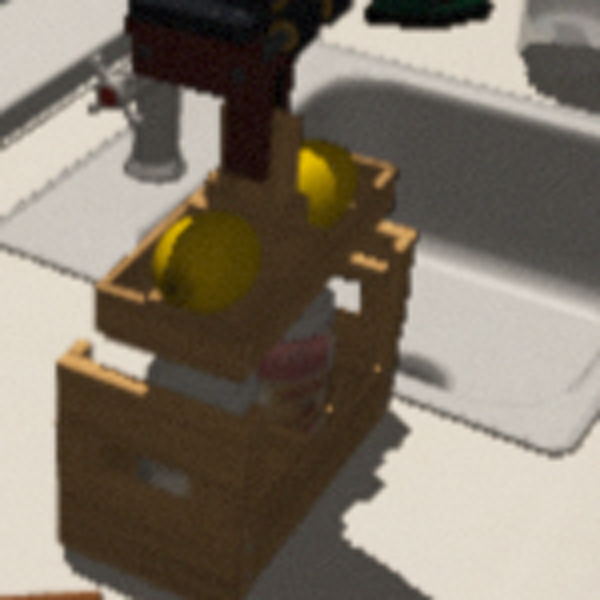

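View pics/c5t.png

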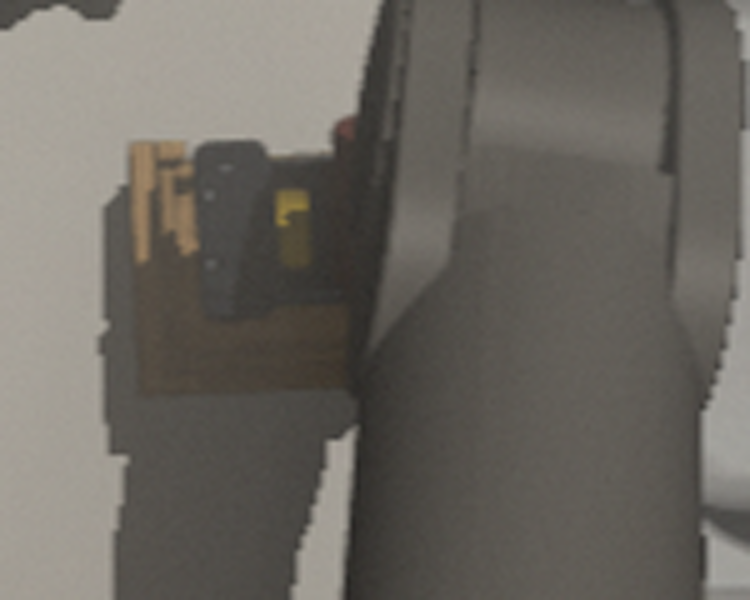

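```bash
python3 - <<'E'
from h import *
np.set_printoptions(precision=1,suppress=True)
f=lambda u,v,z:plane("scene",310+u/4,90+v/4,z)
A=f(97,288,185);B=f(398,173,185);print(A,B,(A+B)/2); print("low",f(252,380,155),f(97,333,155))
C1=f(57,356,136);D=f(417,236,136);E=f(249,403,136);print("crate",C1,D,(C1+D)/2,E)
E
```

```text
[622.3 144.3 185. ] [545.7 -51.2 185. ] [584.   46.5 185. ]
low [535.4 131.8 155. ] [623.3 142.4 155. ]
crate [643.9 150.1 136. ] [535.7 -71.2 136. ] [589.8  39.4 136. ] [538.2 127.3 136. ]
```

Call:
drive_tool --pt "-1 0 0 -0.02 0.03 -0.08 -0.06" --pt "-1 0 0 -0.04 0 0 0" --pt "-1 0 0 -0.02 0 0 0" --pt "-1 0 0 0 0 0 0"

```text
time_s: 23.4
tcp_pos: [587.8, 40.7, 207.4]
tcp_rot: [-0.016, -0.706, -0.017, 0.707]
contact_force: [0.3, -0.7, -2.8]
gripper_width: 12.0
```

```bash
python3 - <<'E'
from h import *
go([591.3,39.7,208],RC)
im=snapshot("scene");cv2.imwrite("pics/c6f.png",im)
cv2.imwrite("pics/c6.png",cv2.resize(im[130:250,315:420],None,fx=5,fy=5,interpolation=2))
E
```

```text
t 23.4 tcp [587.844  40.69  207.38 ] F [ 0.333 -0.724 -2.821] w 12.020403290906025 
 q [-0.76   0.44   0.785  1.82  -0.362  1.031 -1.357] 
 target [591.3  39.7 208. ] dp [ 3.456 -0.99   0.62 ] /120: [ 0.029 -0.008  0.005] rv/8: [-0.018 -0.011  0.002] rows>=0.1
```

View pics/c6.png

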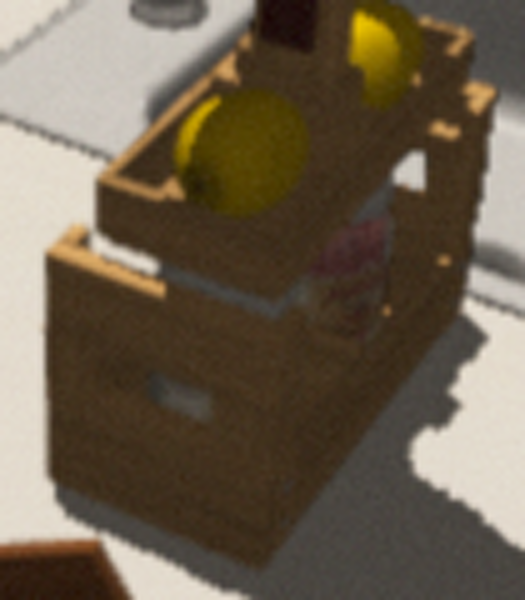

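```bash
cat > ov.py <<'E'
from h import *
def ov(src,out,tc,tz,cc=(590,39.7),yaw=-87.3,x0=315,y0=130,x1=420,y1=250,f=6,cam="scene"):
    im=cv2.resize(cv2.imread(src)[y0:y1,x0:x1],None,fx=f,fy=f,interpolation=2)
    a=np.radians(yaw);ex=np.array([np.cos(a),np.sin(a),0]);ey=np.array([-np.sin(a),np.cos(a),0])
    def box(c,lx,ly,z,col):
        P=[np.array([c[0],c[1],z])+i*lx/2*ex+j*ly/2*ey for i,j in((1,1),(1,-1),(-1,-1),(-1,1))]
        q=np.array([((proj(cam,p)+0.5)-[x0,y0])*f for p in P]).astype(int);cv2.polylines(im,[q],True,col,1)
    box(cc,228,116,136,(0,0,255));box(cc,228,116,0,(0,0,255))
    box(tc,196,90,tz+36,(0,255,0));box(tc,196,90,tz+6,(255,0,255))
    cv2.imwrite(out,cv2.resize(im,None,fx=.83,fy=.83,interpolation=3))
E
python3 -c "
from ov import *
ov('pics/c6f.png','pics/c6o.png',(586.8,40.7),138.9)"
```

```text
(no output)
```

View pics/c6o.png

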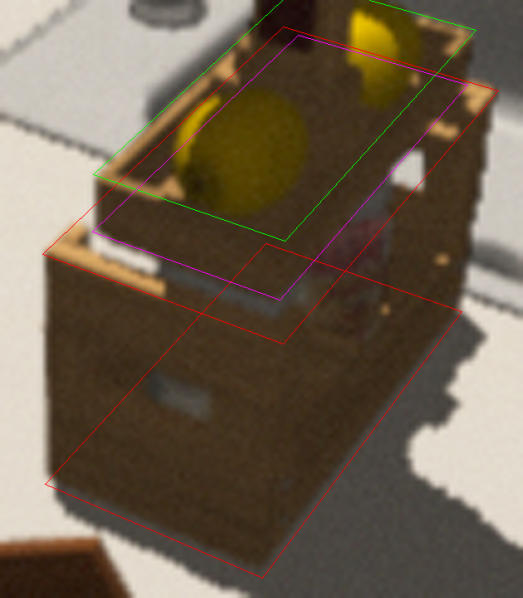

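Call:
drive_tool --pt "-1 0.03 -0.012 0 0 0 0" --pt "-1 0 0 -0.03 0 0 0" --pt "-1 0 0 -0.02 0 0 0" --pt "-1 0 0 0 0 0 0"

```text
time_s: 23.85
tcp_pos: [592.2, 39.3, 201.5]
tcp_rot: [-0.016, -0.707, -0.018, 0.707]
contact_force: [-0.1, 0.1, -3.8]
gripper_width: 12.0
```

```bash
python3 - <<'E'
from ov import *
go([591.5,39.2,185],RC)
p=status.read_state()['tcp_pos']
cv2.imwrite("pics/c7f.png",snapshot("scene"))
ov("pics/c7f.png","pics/c7o.png",(p[0]-1,p[1]),p[2]-68.5,cc=(590.5,39.2))
E
```

```text
t 23.85 tcp [592.247  39.27  201.45 ] F [-0.137  0.052 -3.753] w 11.975128178500686 
 q [-0.748  0.454  0.778  1.817 -0.372  1.023 -1.346] 
 target [591.5  39.2 185. ] dp [ -0.747  -0.07  -16.45 ] /120: [-0.006 -0.001 -0.137] rv/8: [-0.021 -0.003  0.   ] rows>=0.4
```

View pics/c7o.png

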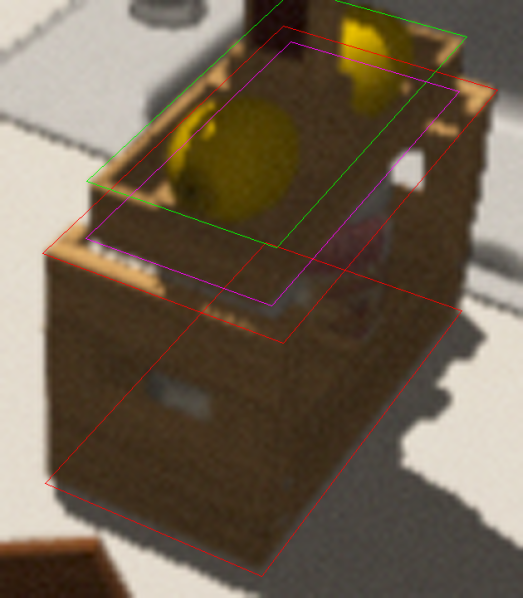

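Call:
drive_tool --pt "-1 -0.006 0 -0.02 0 0 0" --pt "-1 0 0 -0.02 0 0 0" --pt "-1 0 0 -0.015 0 0 0" --pt "-1 0 0 0 0 0 0"

```text
time_s: 24.3
tcp_pos: [591.4, 39.3, 194.3]
tcp_rot: [-0.016, -0.707, -0.018, 0.707]
contact_force: [-0.3, 0.9, -3.6]
gripper_width: 11.5
```

```bash
python3 - <<'E'
from ov import *
go([591.5,39.2,185],RC)
p=status.read_state()['tcp_pos']
cv2.imwrite("pics/c8.png",cv2.resize(snapshot("scene")[130:250,315:420],None,fx=5,fy=5,interpolation=2))
E
```

```text
t 24.3 tcp [591.413  39.297 194.341] F [-0.255  0.882 -3.65 ] w 11.516560133799256 
 q [-0.744  0.461  0.773  1.826 -0.379  1.009 -1.34 ] 
 target [591.5  39.2 185. ] dp [ 0.087 -0.097 -9.341] /120: [ 0.001 -0.001 -0.078] rv/8: [-0.021 -0.004 -0.   ] rows>=0.2
```

View pics/c8.png

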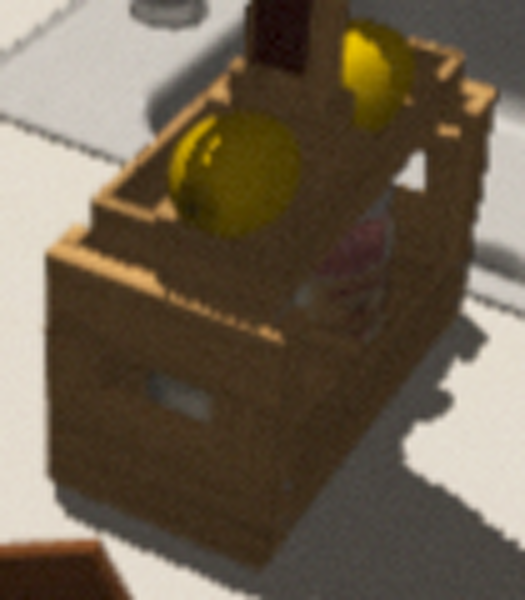

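Tray is inside the opening (10 mm above home), no lateral force. Lower on slowly.

Call:
drive_tool --pt "-1 0 0 -0.015 0 0 0" --pt "-1 0 0 -0.015 0 0 0"

```text
time_s: 24.55
tcp_pos: [591.7, 39.3, 190.9]
tcp_rot: [0.016, 0.707, 0.018, -0.707]
contact_force: [-1.0, 0.5, -4.9]
gripper_width: 11.7
```

Call:
drive_tool --pt "-1 0 0 -0.015 0 0 0" --pt "-1 0 0 -0.01 0 0 0"

```text
time_s: 24.75
tcp_pos: [591.7, 39.3, 187.6]
tcp_rot: [0.016, 0.707, 0.018, -0.707]
contact_force: [-0.4, 0.5, -4.4]
gripper_width: 11.6
```

Call:
drive_tool --pt "-1 0 0 -0.01 0 0 0"

```text
time_s: 24.85
tcp_pos: [591.7, 39.3, 186.3]
tcp_rot: [0.016, 0.707, 0.018, -0.707]
contact_force: [-0.5, -0.9, -3.1]
gripper_width: 11.9
```

Call:
drive_tool --pt "-1 0 0 -0.01 0 0 0"

```text
time_s: 24.95
tcp_pos: [591.7, 39.3, 185.0]
tcp_rot: [0.016, 0.707, 0.018, -0.707]
contact_force: [-0.5, -0.5, -3.8]
gripper_width: 12.3
```

Call:
drive_tool --pt "-1 0 0 -0.01 0 0 0"

```text
time_s: 25.05
tcp_pos: [592.0, 39.0, 184.3]
tcp_rot: [0.016, 0.707, 0.018, -0.707]
contact_force: [-2.4, -1.7, 6.3]
gripper_width: 12.0
```

Call:
drive_tool --pt "-1 0 0 -0.01 0 0 0"

```text
time_s: 25.15
tcp_pos: [592.3, 38.7, 184.0]
tcp_rot: [0.015, 0.707, 0.018, -0.706]
contact_force: [-3.7, -1.1, 6.7]
gripper_width: 11.7
```

Call:
drive_tool --pt "-1 0 0 0 0 0 0"

```text
time_s: 25.25
tcp_pos: [592.2, 39.0, 184.4]
tcp_rot: [0.015, 0.707, 0.018, -0.706]
contact_force: [-1.3, 0.4, -1.9]
gripper_width: 11.8
```

Call:
drive_tool --pt "-1 0 0 -0.01 0 0 0" --pt "-0.6 0 0 0 0 0 0" --pt "-0.4 0 0 0 0 0 0" --pt "-0.2 0 0 0 0 0 0"

```text
time_s: 25.65
tcp_pos: [593.7, 38.4, 184.3]
tcp_rot: [0.015, 0.709, 0.018, -0.705]
contact_force: [-0.1, 0.1, 0.4]
gripper_width: 30.2
```

```bash
python3 - <<'E'
from h import *
go([591.5,39.2,185],RC)
cv2.imwrite("pics/c9.png",cv2.resize(snapshot("scene")[130:250,315:420],None,fx=5,fy=5,interpolation=2))
E
```

```text
t 25.65 tcp [593.701  38.401 184.309] F [-0.064  0.141  0.364] w 30.24510367333586 
 q [-0.734  0.473  0.764  1.834 -0.393  0.986 -1.329] 
 target [591.5  39.2 185. ] dp [-2.201  0.799  0.691] /120: [-0.018  0.007  0.006] rv/8: [-0.033  0.033  0.007] rows>=0.1
```

View pics/c9.png

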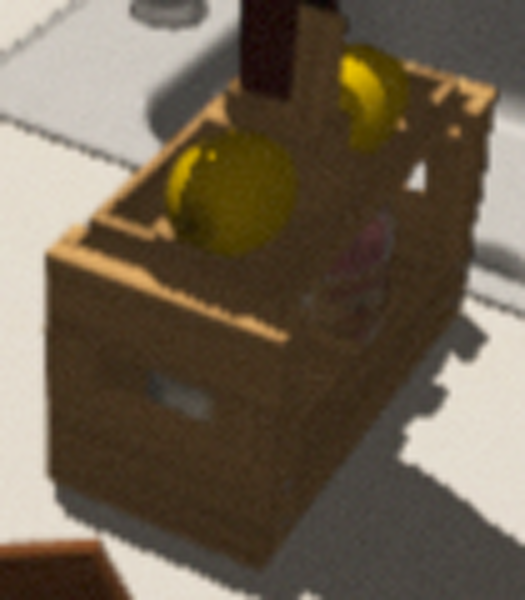

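Looks home. Raise straight up, then back off and inspect.

Call:
drive_tool --pt "-0.2 0 0 0.05 0 0 0" --pt "-0.2 0 0 0.1 0 0 0" --pt "-0.2 0 0 0.2 0 0 0" --pt "-0.2 0 0 0.25 0 0 0" --pt "-0.2 0 0.05 0.2 0 0 0" --pt "-0.2 -0.05 0.25 0.05 0 0 0" --pt "-0.2 -0.1 0.35 0 0 0 0" --pt "-0.2 -0.1 0.35 0 0 0 0" --pt "-0.2 -0.1 0.35 0 0 0 0" --pt "-0.2 -0.1 0.35 0 0 0 0"

```text
time_s: 26.7
tcp_pos: [540.8, 239.0, 301.1]
tcp_rot: [0.008, 0.712, 0.012, -0.702]
contact_force: [0.2, 0.7, 0.2]
gripper_width: 35.2
```

Call:
drive_tool --pt "-0.2 -0.1 0.3 0 0 0 0" --pt "-0.2 -0.1 0.2 0 0 0 0" --pt "-0.2 0 0.1 0 0 0 0" --pt "-0.2 0 0 0 0 0 0" --pt "-0.2 0 0 0 0 0 0"

```text
time_s: 27.2
tcp_pos: [514.2, 320.5, 305.1]
tcp_rot: [0.01, 0.713, 0.017, -0.7]
contact_force: [-0.1, -0.4, 0.4]
gripper_width: 35.0
```

```bash
python3 - <<'E'
from ov import *
S=status.read_state();print(S['time_s'],S['tcp_pos'],S['contact_force'])
cv2.imwrite("pics/d1.png",snapshot("scene"));cv2.imwrite("pics/d2.png",snapshot("top"))
ov("pics/d1.png","pics/d1o.png",(590.5,39.2),116,cc=(590.5,39.2))
cv2.imwrite("pics/d2c.png",cv2.resize(cv2.imread("pics/d2.png")[120:290,220:450],None,fx=3.4,fy=3.4,interpolation=2))
E
```

```text
27.2 [514.20385113 320.47466895 305.13034024] [-0.14944518 -0.42255929  0.36595244]
```

View pics/d1o.png

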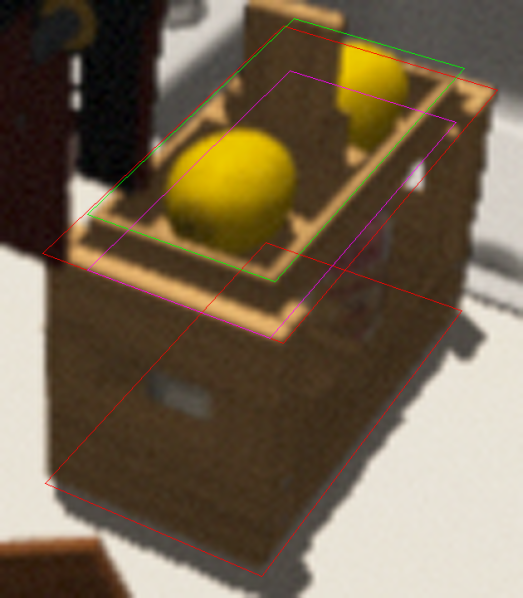

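View pics/d2c.png

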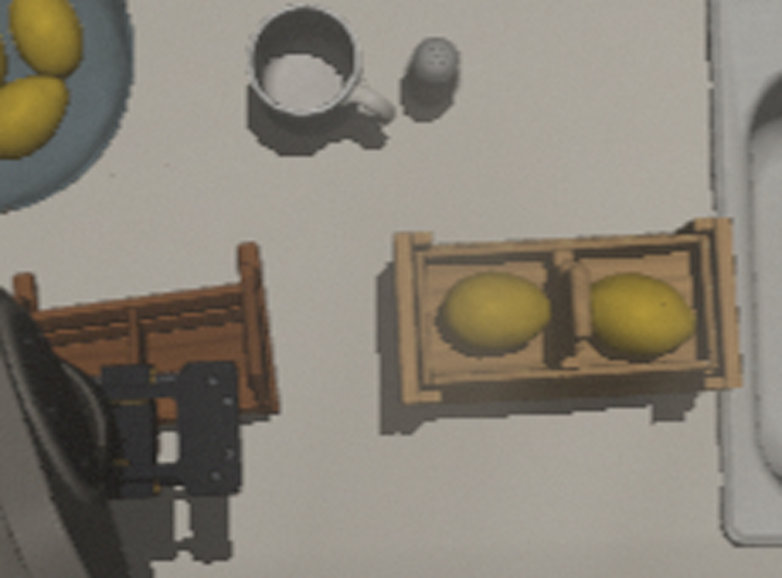

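View pics/d1.png

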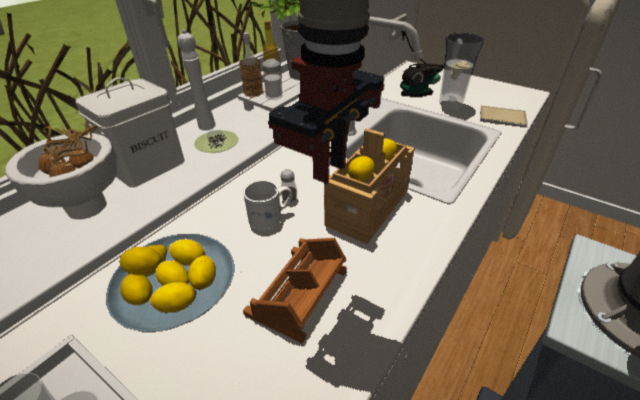

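```bash
python3 -c "
from plant import job_done
print(job_done())"
```

```text
the job is handed in; nothing more can be done
None
```

The job is done and handed in at about 27 s of the 67 s. I took both jars out of the rack along their own axes and set each upright on the floor of its own bay. I then lifted the tray by its handle and lowered it level into the top of the box.

**Checks that passed:**
- **Tray seating:** It met the cleats with the tool at 184.3 mm, against 184.5 mm expected. After release its rim in the scene picture sat within about a pixel of where a fully home tray should be. Both lemons are still in it.
- **Jars and forces:** Both jars showed upright in their bays before the tray went in. The highest contact reading I saw was about 21 N, when the first jar touched the box floor.
- **Rest of the scene:** The box, mug and salt shaker look to stand where they were in the final pictures. The arm ended well clear of everything.

**Disagreements:**
- **Cameras:** The two cameras differed by up to about 5 mm on the middle of the box. I weighted the top view, which agreed with the tool position where I had released the jars.
- **Jar spacing in the rack:** The jars measured about 90 mm apart, not the 84 mm expected. Both still gripped cleanly.
- **Second jar:** It touched the floor about 3 mm lower at the tool than the first, because I had gripped it slightly higher.

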